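# Load the docking carriage and wind it home

### The job

Lock the docking station by pressing its mushroom stop fully down, then put every white control module on the bench into a bay of the carriage, flat, board up and one to a bay. With the stop still down, wind the handwheel until the carriage is home against the docking block, and only then twist the mushroom head clockwise as far as it goes so that it comes back out. Leave all other things on the bench where they are.

Things in the scene. Friction and masses are not known exactly. Their poses are not given: they have to be found in the camera images.
- module0: Module 0: control module, an oblong white plastic housing 38 mm (own x) by 28 mm (own y) by 26 mm high with a green circuit board showing in its top face, about 60 g. Origin at the centre of its underside, z up out of the board. It lies board up on the bench at the start. Three to five modules are there; absent ones read None.
- module1: Module 1: control module, an oblong white plastic housing 38 mm (own x) by 28 mm (own y) by 26 mm high with a green circuit board showing in its top face, about 60 g. Origin at the centre of its underside, z up out of the board. It lies board up on the bench at the start. Three to five modules are there; absent ones read None.
- module2: Module 2: control module, an oblong white plastic housing 38 mm (own x) by 28 mm (own y) by 26 mm high with a green circuit board showing in its top face, about 60 g. Origin at the centre of its underside, z up out of the board. It lies board up on the bench at the start. Three to five modules are there; absent ones read None.
- module3: Module 3: control module, an oblong white plastic housing 38 mm (own x) by 28 mm (own y) by 26 mm high with a green circuit board showing in its top face, about 60 g. Origin at the centre of its underside, z up out of the board. It lies board up on the bench at the start. Three to five modules are there; absent ones read None.
- module4: Module 4: control module, an oblong white plastic housing 38 mm (own x) by 28 mm (own y) by 26 mm high with a green circuit board showing in its top face, about 60 g. Origin at the centre of its underside, z up out of the board. It lies board up on the bench at the start. Three to five modules are there; absent ones read None.
- carriage_mid (a point): Middle of the floor of the carriage, a low grey tray 244 x 44 mm; 20 mm above the bench, level with the bay floors. y runs along the carriage towards the docking block, x across, z up. Five open bays in a row at -96, -48, 0, 48 and 96 mm along y, each 44 mm (y) by 36 mm (x) inside, rims 6 mm high and 4 mm thick: a module fits with its long side along the row.
- dock_face (a point): Face of the black docking block, the stop that the end of the carriage must touch: on the carriage's line, 20 mm above the bench. The carriage slides on an aluminium bed 424 x 100 x 12 mm. The block is 70 mm wide, 18 mm thick and 36 mm high.
- carriage (a joint): Position of the carriage along its bed in m: 0 at the far end, 0.055 when its end touches the docking block (a hard stop). It moves only with the handwheel, 12 mm a turn, clockwise seen from above towards the block, and stays where it is left. Starts between 0 and 0.0115.
- wheel_hub (a point): Centre of the handwheel, on its upright axis, 82 mm above the bench (top of the hub). The wheel is a steel disc 110 mm across lying flat on top of a grey gearbox (88 x 88 x 60 mm) past the docking block, its upper face 78 mm above the bench. Turning it takes about 0.06 N m; wound clockwise seen from above it draws the carriage to the block.
- crank_grip (a point): The handwheel's crank handle: an upright black round handle 18 mm thick, from 79 to 119 mm above the bench, 42 mm from the wheel's axis; it revolves freely on its pin, so it can be held and led round without turning the hand. The point is on its axis, 103 mm above the bench.
- stop_press (a joint): How far the mushroom stop has been pushed in, m: 0 out, 0.006 fully down. Takes about 8 N; it latches, staying down by itself once pressed. (Turning the head lifts the head on its cam, so this reading may stay at 0.006 afterwards.)
- stop_turn (a joint): Turn of the mushroom head in rad, clockwise seen from above: 0 at the start, stops at 0.85, stays where it is left. Over this turn a cam lifts the pressed head 6 mm, back out; takes less than 0.2 N m.
- stop_box: Yellow box of the mushroom stop, 70 x 70 x 45 mm, fixed to the bench; origin under its centre.
- stop_top (a point): Top centre of the red mushroom head, on its axis: 83 mm above the bench when out, 77 mm when pressed; head 40 mm across, straight sides from 5 to 17 mm below this point, on an 18 mm stem; 14 mm of clear space under it when out (8 mm when pressed) above a collar on a yellow box 70 x 70 x 45 mm.
- jig: Bystander: cream plastic jig block 110 x 55 x 30 mm; origin under its centre.
- flux: Bystander: small upright bottle, 28 mm across, 50 mm high; origin under its centre.
- driver: Bystander: screwdriver 180 mm long with a blue handle, lying along its x; origin near its middle, at bench height.
- screwbox: Bystander: yellow open box of screws 100 x 75 x 60 mm; origin under its centre.
- brush: Bystander: brush 130 mm long, lying along its x; origin near its middle, at bench height.
- jar: Bystander: jar 56 mm across, 85 mm high; origin under its centre.
Things that resemble listed ones, but are neither listed nor needed, are in the scene too. Leave any blue or purple look-alike of the module3 alone.

How it is judged:
By the outcome, as a careful person would: the job done as asked, in the order asked, and still so for the second after the job is handed in, with the robot touching nothing.
Of module0, module1, module2, module3, module4 only 3 to 5 are there at a start; the rules pass over those that are not, and their reading is None.
At some moment in a run one of module0, module1, module2, module3, module4 may be knocked a few centimetres aside while the robot is not near it.
It also fails if it takes over 192 s, if anything falls off the work surface, if the arm or the gripper's body presses on something with over 40 N, if the wrist force passes 120 N, or if a joint passes its speed limit or range.

### The arm

A 6-joint arm with a two-finger parallel gripper is mounted at the origin on the work surface. World frame = base frame: x ahead of the robot, y to its left, z up, the work surface at z = 0. Lengths are in mm, angles in rad, forces in N, time in s.
With the tool pointing down it reaches from about 350 to 875 mm from the base axis. Payload 4.2 kg.
Tool frame: the origin (TCP) lies at the very end of the fingers, on their centre line; the grasp point (between the pads) lies 19 mm behind it; z points along the fingers, y is the line along which they close (so a half turn about z gives the same grasp; the last joint's range is limited). The gripper opens to 85 mm and grips with 20 to 120 N. Pads are 22 mm wide; open, the fingers measure 114 mm over their backs; the gripper's body (76 mm by 85 mm) begins 54 mm behind the grasp point. The pads swing forward as they close: fully open they stand 13 mm farther back than shut.
Start: joints at [1.59, 0.385, 0.008, 0, -1.194, -0.259], TCP at [148.411, 607.102, 191.412] pointing down, gripper open.
Joint ranges: [-3.14, 3.14], [-1.21, 2.06], [-1.07, 1.41], [-3.16, 2.05], [-2.99, -0.16], [-3.1, 3.1]. Speed limits (rad/s): [2.79, 2.79, 3.14, 3.14, 3.14, 3.14].

### API

Orientations are given as a unit quaternion [x, y, z, w].
In Python, from rig import arm gives the robot as it stands. The module is installed in compiled form; this text tells all that it offers.
- The arm moves only by the tool carry_out, never from a script. Its argument "increments" is a list of rows, each a list of 6 numbers: the shift along the tool's x, y, z normalised to -1 to 1, where 1 is 0.25 m, then the turn, a rotation vector about the tool's x, y, z normalised to -1 to 1, where 1 is 120 degrees. A call has exactly 5 rows; each row is the pose to reach, as a shift and turn from the pose commanded when the call began, along the tool's axes at that moment; what a row does not reach only later rows make up. A row lasts 1/12 s, in which the tool goes at most 41.7 mm and 7.16 degrees, less where a joint would pass 70% of its speed; a pose out of reach is approached as far as the arm can. A call with a number of a shift or a turn outside -1 to 1 is refused whole. A call with a gripper value outside its range is refused whole. "fingers" is the closure, from 0 (fully open) to 1 (shut), set as the call begins (left out, the last holds). The fingers move at their own pace and stop on an object; the grip force is fixed at half the most. Time passes only in rows, so rows that repeat a pose let the fingers close, or fill a call up. It gives the time, the measured TCP pose, the force, the opening and the grip force at its end, in the units of the state.
- arm.get_state(): the state, without advancing time (a new reading comes with each control period).
- arm.capture(name): name is "side" or "top"; returns a dict with "color" (400x640x3 uint8, red, green, blue), "intrinsics" (3x3 intrinsics, pixels), "cam_to_world" (4x4, takes a point from camera to world coordinates). Camera axes: x right, y down, z forward; pixel columns grow to the right and rows downward; lengths in mm; the calibration is good to about 2 mm. A picture is of the moment at which its call begins. There is no depth.
- arm.hand_in(): hands the job in; it is judged then, once.
The state is a dict: "t": time; "joints": joint angles; "joint_vel": joint speeds; "tau": joint torques, N m; "position": TCP position; "tcp_rot": TCP orientation; "contact_force": force on the tool from outside, world axes, zero at the start; "moment": the same for the moment, N m; "grip_width": finger opening in mm; "grasp_force": force on a finger pad.
Only numpy, scipy, OpenCV 4.12 (cv2) and the standard library are available. Lean on these libraries where they do the work, as an engineer would, in place of code of your own. Each camera call takes 0.05 s, during which the arm holds its last target. There are 200 camera calls.

## Working session

There is one attempt and no reset: what is moved stays moved. The work goes in short steps, Python scripts to look and compute and a tool call to move; the robot and the scene stay as the last step left them, time stands still between calls to the robot, and variables do not carry over. Pictures are saved under pics/ and viewed, at most 14 in all, crops included, and the job is handed in when it is done.

Besides the shell and the picture viewer there is one more tool, called in YAML: its name, and indented under it one key for each argument. carry_out: Moves the arm, as the interface text tells. Scaled input: -1 to 1 covers 0.25 m each way for a shift and 120 degrees each way for a turn. Its arguments: {"type":"object","properties":{"increments":{"type":"array","items":{"type":"array","items":{"type":"number","minimum":-1,"maximum":1}}},"fingers":{"type":"number"}},"required":["increments"]}

```bash
mkdir -p pics; cat > h.py <<'E'
import numpy as np, cv2
from rig import arm
def cap(n,fn=None):
    c=arm.capture(n)
    if fn: cv2.imwrite('pics/'+fn,c['color'][:,:,::-1])
    return c
def ray(c,u,v):
    K=c['intrinsics'];T=np.array(c['cam_to_world']);d=T[:3,:3]@np.linalg.solve(np.array(K),[u,v,1]);return T[:3,3],d
def onz(c,u,v,z):
    o,d=ray(c,u,v);return o+d*(z-o[2])/d[2]
def proj(c,p):
    T=np.linalg.inv(np.array(c['cam_to_world']));q=np.array(c['intrinsics'])@(T[:3,:3]@np.array(p)+T[:3,3]);return q[:2]/q[2]
E
python3 - <<'E'
from h import *
for n in('top','side'):
    c=cap(n,n+'0.png');print(n,np.round(c['intrinsics'],1).tolist(),np.round(c['cam_to_world'],3).tolist())
s=arm.get_state();print({k:np.round(v,3).tolist() for k,v in s.items()})
E
```

```text
top [[362.1, 0.0, 319.7], [0.0, 362.1, 208.6], [0.0, 0.0, 1.0]] [[-0.019, -0.998, 0.062, 480.132], [-1.0, 0.019, 0.001, -39.103], [-0.002, -0.062, -0.998, 1118.683], [0.0, 0.0, 0.0, 1.0]]
side [[449.2, 0.0, 321.6], [0.0, 449.2, 200.5], [0.0, 0.0, 1.0]] [[0.917, -0.308, 0.252, 237.239], [-0.398, -0.72, 0.569, -734.502], [0.006, -0.622, -0.783, 1043.267], [0.0, 0.0, 0.0, 1.0]]
{'t': 0.1, 'joints': [1.59, 0.385, 0.007, -0.0, -1.194, -0.259], 'joint_vel': [0.003, -0.002, 0.004, 0.002, -0.001, -0.001], 'tau': [0.001, -39.333, 18.893, 4.198, -0.003, 0.0], 'position': [148.297, 606.557, 190.455], 'tcp_rot': [0.993, -0.12, -0.0, 0.001], 'contact_force': [0.926, 0.755, 0.879], 'moment': [-0.005, 0.019, 0.012], 'grasp_force': 0.0, 'grip_width': 85.425}
```

View pics/top0.png

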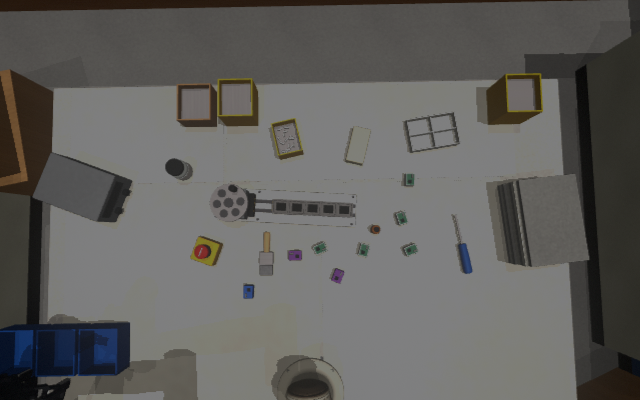

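View pics/side0.png

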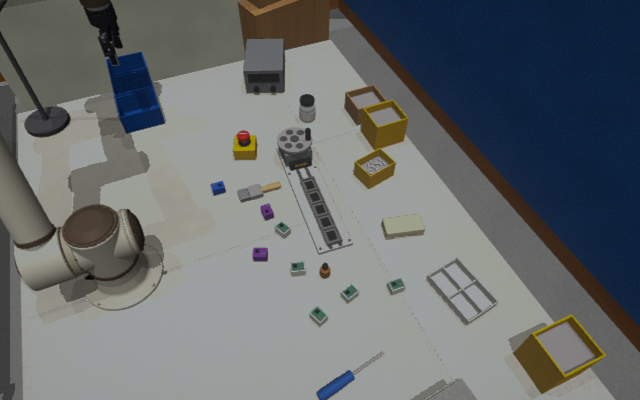

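Top view: five white/green modules at about (408,180), (401,218), (409,249), (363,249) and (319,247). The mushroom is at (203,252), the wheel at (230,203) with its crank at (233,188), and the bays run along row 208. The side view confirms this.

```bash
python3 - <<'E'
from h import *
a=cv2.imread('pics/top0.png')[165:275,180:430]
a=cv2.convertScaleAbs(cv2.resize(a,None,fx=3.2,fy=3.2,interpolation=cv2.INTER_CUBIC),alpha=1.6)
b=cv2.imread('pics/side0.png')[120:330,220:410]
b=cv2.convertScaleAbs(cv2.resize(b,None,fx=2.8,fy=2.8,interpolation=cv2.INTER_CUBIC),alpha=1.4)
cv2.imwrite('pics/c1.png',a);cv2.imwrite('pics/c2.png',b)
for n in('top','side'):
    im=cv2.imread(f'pics/{n}0.png');c=cap(n)
    h=cv2.cvtColor(im,cv2.COLOR_BGR2HSV)
    for nm,lo,hi,z in(('green',(60,60,25),(95,255,255),26),('red',(0,150,60),(6,255,255),80),('red2',(172,150,60),(180,255,255),80)):
        m=cv2.inRange(h,lo,hi);k,l,st,ce=cv2.connectedComponentsWithStats(m)
        for i in range(1,k):
            if st[i,4]>15:
                pts=np.argwhere(l==i)[:,::-1];w=np.array([onz(c,*p,z)[:2] for p in pts],np.float32);r=cv2.minAreaRect(w)
                print(n,nm,st[i,4],np.round(ce[i],1),np.round(w.mean(0),1),np.round(r[1]),round(r[2]))
E
```

```text
top green 47 [409.9 179. ] [ 632.8 -314. ] [18. 31.] 88
top green 51 [401.8 217.9] [ 515.1 -285.6] [30. 20.] 17
top green 45 [319.8 247.8] [430.3 -36.3] [20. 28.] 26
top green 50 [363.6 250. ] [ 421.2 -167.7] [20. 30.] 75
top green 46 [411.2 249.4] [ 420.2 -310.4] [20. 30.] 25
top red 120 [201.  251.5] [428.8 302.7] [34. 37.] 90
side green 51 [282.2 226.5] [428.2 -36.6] [20. 31.] 29
side green 63 [297.1 265.9] [ 420.3 -169. ] [21. 29.] 68
side green 67 [396.3 283.4] [ 631.7 -314.9] [20. 30.] 86
side green 70 [349.1 290.9] [ 513.2 -286.6] [28. 21.] 17
side green 81 [318.1 313.2] [ 418.8 -310.4] [19. 30.] 20
side red 88 [243.  136.1] [425.8 294.1] [45. 34.] 72
```

View pics/c1.png

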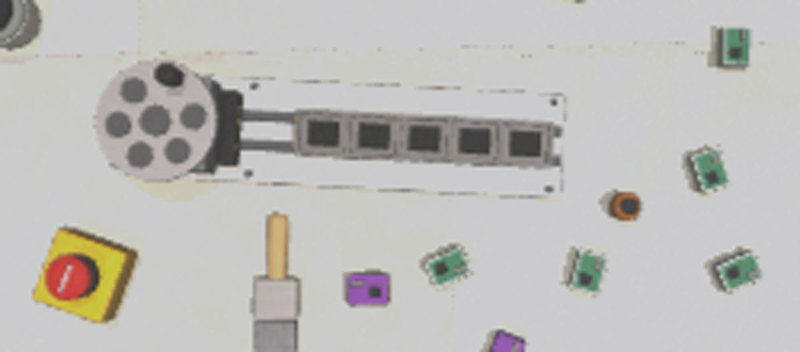

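View pics/c2.png

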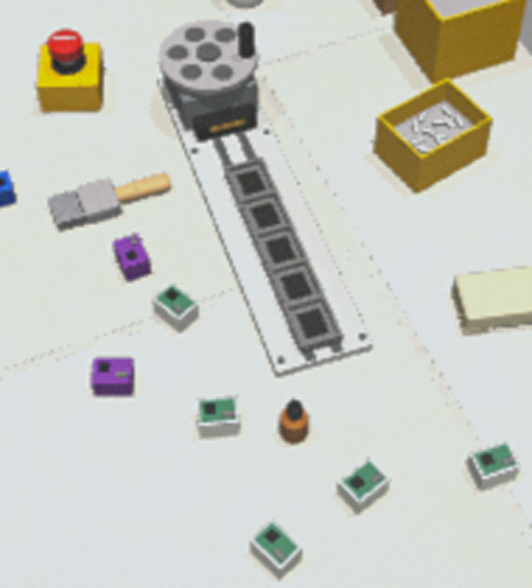

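Enlarged views are consistent: five green boards, two purple and one blue look-alike, an orange bottle, and dark bay floors in the carriage. Next I measure boards by rectangle, bays, hub, crank and mushroom.

```bash
cat >> h.py <<'E'
def tri(c1,p1,c2,p2):
    o1,d1=ray(c1,*p1);o2,d2=ray(c2,*p2);s=np.linalg.lstsq(np.c_[d1,-d2],o2-o1,rcond=None)[0]
    a,b=o1+s[0]*d1,o2+s[1]*d2;return (a+b)/2,np.linalg.norm(a-b)
def rects(c,lo,hi,z,amin,amax=9999):
    """coloured blobs as min-area rects on plane z: centre, sizes, long-axis angle (deg), pixel centroid"""
    im=cv2.resize(c['color'],None,fx=4,fy=4,interpolation=cv2.INTER_CUBIC)
    m=cv2.inRange(cv2.cvtColor(im,cv2.COLOR_RGB2HSV),lo,hi);m=cv2.morphologyEx(m,cv2.MORPH_OPEN,np.ones((3,3)))
    out=[]
    for k in cv2.findContours(m,cv2.RETR_EXTERNAL,cv2.CHAIN_APPROX_NONE)[0]:
        a=cv2.contourArea(k)/16
        if not amin<a<amax: continue
        px=(k[:,0]+.5)/4-.5
        w=np.array([onz(c,*p,z)[:2] for p in px],np.float32);b=cv2.boxPoints(cv2.minAreaRect(w))
        e=[b[1]-b[0],b[2]-b[1]];L=max(e,key=np.linalg.norm);S=min(e,key=np.linalg.norm)
        out.append((b.mean(0),np.linalg.norm(L),np.linalg.norm(S),np.degrees(np.arctan2(L[1],L[0]))%180,px.mean(0)))
    return out
def modules():
    A,B=[rects(cap(n),(60,60,25),(95,255,255),25.5,12) for n in('top','side')]
    for name,L in(('top',A),('side',B)):
        for r in L: print(name,np.round(r[0],1),np.round(r[1:3],1),'ang',round(r[3],1))
E
python3 - <<'E'
from h import *
modules()
for n in('top','side'):
    c=cap(n)
    for lab,lo,hi,z,a,b in(('dark z20',(0,0,0),(180,120,48),20,18,200),('red',(0,150,60),(8,255,255),78,40,400),('yellow',(18,120,60),(32,255,255),45,100,999)):
        for r in rects(c,lo,hi,z,a,b):
            if 330<r[0][0]<650 and -200<r[0][1]<400: print(n,lab,np.round(r[0],1),np.round(r[1:4],1),np.round(r[4],1))
E
```

```text
top [ 419.8 -310.6] [31.2 21.6] ang 113.3
top [ 421.9 -168.4] [31.5 21.1] ang 164.3
top [429.2 -36.3] [30.8 21.8] ang 112.9
top [ 515.7 -286.2] [31. 21.] ang 15.4
top [ 633.1 -314.7] [31.  20.2] ang 176.2
side [ 418.5 -310.9] [31.3 21.2] ang 110.5
side [ 514.6 -286.9] [30.3 21.6] ang 17.3
side [ 632.1 -315.3] [31.5 21.4] ang 176.1
side [ 420.6 -169.2] [30.9 21.4] ang 162.6
side [428. -37.] [31.4 20.7] ang 115.4
top dark z20 [ 544.  -111.4] [26.6 21.3 88.7] [343.8 209.6]
top dark z20 [548.  -63.3] [25.8 21.3 88.8] [328.  208.7]
top dark z20 [551.3 -15.5] [25.9 21.  86.8] [312.1 207.9]
top dark z20 [554.8  32.1] [27.1 20.7 84.8] [296.5 207.1]
top dark z20 [557.6  80.2] [27.4 21.3 88.9] [280.8 206.3]
top dark z20 [564.1 173.9] [ 82.5  28.7 175. ] [250. 205.]
top dark z20 [616.3 226.5] [23.7 18.4 88.9] [232.6 188.3]
top red [429.4 303.7] [38.6 37.7 88.9] [200.9 252. ]
top yellow [428.1 299.3] [76.6 70.7 69.3] [205.6 251.1]
side dark z20 [ 487.3 -194.6] [17.9 11.1 66.4] [324.7 266.2]
side dark z20 [ 542.7 -112.5] [26.3 20.5 84.7] [331.2 235.1]
side dark z20 [546.1 -64.4] [26.4 20.1 88.2] [325.4 221.8]
side dark z20 [549.5 -16.9] [26.5 20.5 83.6] [319.7 208.8]
side dark z20 [553.3  31.5] [25.9 20.2 88.6] [314.3 196.5]
side dark z20 [556.7  79. ] [25.8 20.  85.5] [309.2 184.7]
side dark z20 [565.6 172.9] [ 74.1  38.7 174.4] [300.  162.9]
side dark z20 [431.7 325.6] [ 34.6  23.6 167.8] [244.2 143. ]
side dark z20 [636.2 284.9] [55.1 14.2 69.4] [307.5 134.1]
side red [426.4 297.7] [47.3 35.5 85.7] [242.9 135.3]
side yellow [421.9 282.4] [107.2  71.3  70.8] [244.7 147.2]
```

```bash
cat >> h.py <<'E'
from scipy.spatial.transform import Rotation as Ro
def plan(wps):
    """wps: list of (x,y,z,psi); psi = world angle of tool x, tool down. Prints one row per call from the measured pose."""
    s=arm.get_state();p=np.array(s['position']);R=Ro.from_quat(s['tcp_rot'])
    for i,(x,y,z,psi) in enumerate(wps):
        a=np.radians(psi)/2;G=Ro.from_quat([np.cos(a),np.sin(a),0,0]);t=np.array([x,y,z],float)
        for _ in range(6):
            d=R.inv().apply(t-p);rv=(R.inv()*G).as_rotvec();n=max(1,np.linalg.norm(d)/205,np.degrees(np.linalg.norm(rv))/35.5)
            row=np.round(np.r_[d/n/250,np.degrees(rv/n)/120],3)
            print(i,row.tolist())
            p=p+R.apply(row[:3]*250);R=R*Ro.from_rotvec(np.radians(row[3:]*120))
            if n<=1.0001: break
def st():
    s=arm.get_state();print({k:np.round(s[k],2).tolist() for k in('t','position','contact_force','grip_width','grasp_force','joints')},'psi',np.round(np.degrees(2*np.arctan2(s['tcp_rot'][1],s['tcp_rot'][0])),1))
E
python3 - <<'E'
from h import *
ct,cs=cap('top'),cap('side')
print('crank top',onz(ct,232.6,188.3,112), onz(cs,307.5,134.1,100),tri(ct,(232.6,188.3),cs,(307.5,132)))
for n,c in(('top',ct),('side',cs)):
    g=cv2.cvtColor(c['color'],cv2.COLOR_RGB2HSV);u,v=proj(c,(540,240,78))
    m=((g[:,:,2]>70)&(g[:,:,1]<50)).astype(np.uint8)
    print(n,u,v)
    for r in rects(c,(0,0,40),(180,70,110),78,8,900):
        if abs(r[4][0]-u)<40 and abs(r[4][1]-v)<40: print(np.round(r[0],1),np.round(r[1:3],1),np.round(r[4],1))
plan([(428,302,150,-60),(428,302,92,-60),(428,302,79,-60)])
st()
E
```

```text
crank top [604.41631469 203.9447883  112.        ] [604.28621908 204.18917674 100.        ] (array([604.86823502, 205.00983091, 107.70054433]), np.float64(0.16665156425684263))
top 223.03813995335932 212.18637678579523
[468.9 288.7] [47.   5.1] [206.  237.3]
[435.4 125.9] [90.5 19.7] [261.6 248.2]
[537.7 239.4] [26.7 26.7] [223.2 213.1]
[540.7 205.5] [26.3 26.2] [235.1 211.7]
[565.8 259.2] [26.1 26. ] [216.5 203.5]
[568.5 225. ] [31.8 31.1] [228.2 202.2]
[571.7 191. ] [27.9 26.2] [240.  200.9]
[596.  245.4] [27.6 27.5] [221.3 192.9]
[606.7 211.9] [32.3 31.5] [233.1 188.9]
side 283.94658051466826 137.63358876469846
[570.5 189.5] [24.4 22.7] [299.  145.4]
[538.8 203.8] [23.7 23.7] [287.9 145.2]
[536.4 238.6] [24.1 23.2] [283.  138.4]
[568.1 225.7] [31.1 27.8] [294.  138.3]
[563.9 257.9] [22.7 22.1] [289.1 131.9]
[601.1 231.5] [59.8 44.7] [304.7 133.5]
[645.4 311.3] [72.  50.6] [306.9 114.3]
[672.2 378.3] [69.9 50.2] [306.7 100.7]
0 [0.678, 0.453, 0.082, 0.0, 0.0, 0.19]
0 [0.801, 0.155, 0.081, 0.0, -0.0, 0.19]
0 [0.024, -0.005, 0.003, 0.0, -0.0, 0.006]
1 [-0.0, 0.0, 0.232, 0.0, -0.0, -0.0]
2 [-0.0, 0.0, 0.052, 0.0, -0.0, -0.0]
{'t': 0.5, 'position': [148.38, 607.09, 191.38], 'contact_force': [0.28, 0.89, -0.04], 'grip_width': 85.1, 'grasp_force': 0.0, 'joints': [1.59, 0.38, 0.01, -0.0, -1.19, -0.26]} psi -13.7
```

carry_out:
  increments:
    - [0.678, 0.453, 0.082, 0, 0, 0.19]
    - [0.678, 0.453, 0.082, 0, 0, 0.19]
    - [0.678, 0.453, 0.082, 0, 0, 0.19]
    - [0.678, 0.453, 0.082, 0, 0, 0.19]
    - [0.678, 0.453, 0.082, 0, 0, 0.19]
  fingers: 1

```text
t: 0.92
position: [287.1, 455.0, 170.9]
tcp_rot: [0.949, -0.314, 0.0, -0.0]
contact_force: [0.4, 1.4, 1.1]
grip_width: 25.5
grasp_force: 0.0
```

carry_out:
  increments:
    - [0.801, 0.155, 0.081, 0, 0, 0.19]
    - [0.801, 0.155, 0.081, 0, 0, 0.19]
    - [0.801, 0.155, 0.081, 0, 0, 0.19]
    - [0.801, 0.155, 0.081, 0, 0, 0.19]
    - [0.801, 0.155, 0.081, 0, 0, 0.19]

```text
t: 1.33
position: [425.1, 304.6, 150.8]
tcp_rot: [0.869, -0.495, 0.0, -0.0]
contact_force: [1.2, 0.8, -0.7]
grip_width: -0.2
grasp_force: 0.0
```

carry_out:
  increments:
    - [0.024, -0.005, 0, 0, 0, 0.006]
    - [0.024, -0.005, 0.05, 0, 0, 0.006]
    - [0.024, -0.005, 0.1, 0, 0, 0.006]
    - [0.024, -0.005, 0.15, 0, 0, 0.006]
    - [0.024, -0.005, 0.2, 0, 0, 0.006]

```text
t: 1.75
position: [428.3, 302.1, 100.4]
tcp_rot: [0.866, -0.501, 0.0, -0.0]
contact_force: [-0.5, 0.1, -0.5]
grip_width: -0.1
grasp_force: 0.0
```

```bash
python3 - <<'E'
from h import *
st()
plan([(428,302,75.5,-60)])
E
```

```text
{'t': 1.75, 'position': [428.26, 302.14, 100.44], 'contact_force': [-0.53, 0.1, -0.48], 'grip_width': -0.11, 'grasp_force': 0.0, 'joints': [0.92, 0.3, -0.37, 0.0, -0.9, -0.4]} psi -60.1
0 [0.0, 0.001, 0.1, -0.0, 0.0, -0.001]
```

carry_out:
  increments:
    - [0, 0, 0.04, 0, 0, 0]
    - [0, 0, 0.07, 0, 0, 0]
    - [0, 0, 0.082, 0, 0, 0]
    - [0, 0, 0.095, 0, 0, 0]
    - [0, 0, 0.095, 0, 0, 0]

```text
t: 2.17
position: [428.0, 302.0, 76.7]
tcp_rot: [0.866, -0.5, -0.0, 0.0]
contact_force: [-0.3, -0.3, -0.2]
grip_width: 0.2
grasp_force: 0.0
```

carry_out:
  increments:
    - [0, 0, 0.002, 0, 0, 0]
    - [0, 0, 0.004, 0, 0, 0]
    - [0, 0, 0.004, 0, 0, 0]
    - [0, 0, 0.004, 0, 0, 0]
    - [0, 0, 0.004, 0, 0, 0]

```text
t: 2.58
position: [428.2, 302.1, 76.2]
tcp_rot: [0.866, -0.5, 0.0, -0.0]
contact_force: [1.2, 0.3, -0.0]
grip_width: -0.0
grasp_force: 0.0
```

carry_out:
  increments:
    - [0, 0, 0.004, 0, 0, 0]
    - [0, 0, 0.008, 0, 0, 0]
    - [0, 0, 0.008, 0, 0, 0]
    - [0, 0, 0.008, 0, 0, 0]
    - [0, 0, 0.008, 0, 0, 0]

```text
t: 3.0
position: [428.1, 301.9, 73.9]
tcp_rot: [0.866, -0.5, -0.0, 0.0]
contact_force: [-0.1, 0.1, 0.5]
grip_width: 0.0
grasp_force: 0.0
```

carry_out:
  increments:
    - [0, 0, 0.004, 0, 0, 0]
    - [0, 0, 0.004, 0, 0, 0]
    - [0, 0, 0.004, 0, 0, 0]
    - [0, 0, 0.004, 0, 0, 0]
    - [0, 0, 0.004, 0, 0, 0]

```text
t: 3.42
position: [428.1, 302.0, 72.9]
tcp_rot: [0.866, -0.5, 0.0, 0.0]
contact_force: [0.7, 0.8, -0.1]
grip_width: -0.3
grasp_force: 0.0
```

```bash
python3 - <<'E'
from h import *
o=[]
for n in('side','top'):
    c=cap(n);u,v=proj(c,(428,302,80)).astype(int);u=max(u,40);print(n,u,v)
    a=c['color'][max(v-45,0):v+45,u-40:u+40,::-1];o.append(cv2.convertScaleAbs(cv2.resize(a,(400,450),interpolation=cv2.INTER_CUBIC),alpha=1.6))
cv2.imwrite('pics/p1.png',np.hstack(o));st()
E
```

```text
side 242 134
top 201 251
{'t': 3.52, 'position': [428.11, 301.95, 72.92], 'contact_force': [-0.26, -0.57, 0.32], 'grip_width': -0.15, 'grasp_force': 0.0, 'joints': [0.92, 0.34, -0.4, 0.0, -0.83, -0.4]} psi -60.1
```

View pics/p1.png

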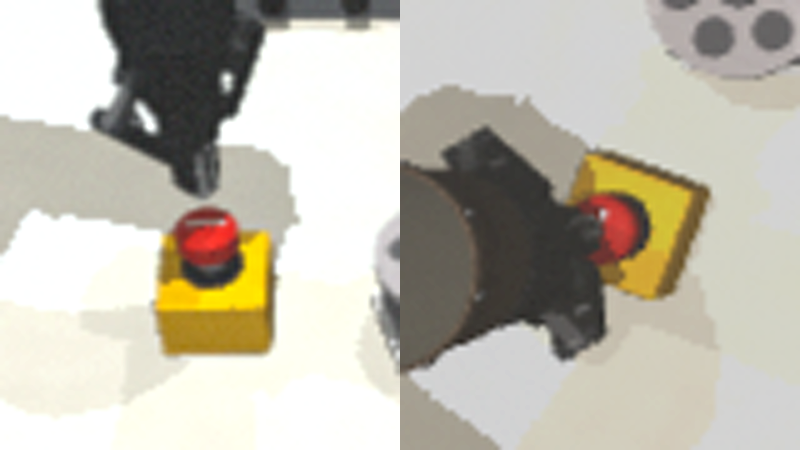

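The tip in the side view (about pixel 242,128) is well above the red head, and in the top view it sits slightly left of it, so the true tip is not where I assumed. I'll triangulate.

```bash
python3 - <<'E'
from h import *
cs,ct=cap('side'),cap('top')
print(tri(ct,(198,252),cs,(242,128.5)))
print(proj(cs,(428,302,73)),proj(cs,(428,302,83)),proj(cs,(428,302,95)),proj(ct,(428,302,73)),proj(ct,(428,302,103)))
for z in(85,95,105): print(z,onz(cs,242,128.5,z),onz(ct,198,252,z))
im=cs['color'];print(arm.get_state()['tcp_rot'])
a=cv2.cvtColor(im,cv2.COLOR_RGB2HSV)[110:145,232:254];m=((a[:,:,1]>150)&(a[:,:,2]>60)&((a[:,:,0]<9)|(a[:,:,0]>172)))
r=np.argwhere(m);print('red rows',r.min(0)+[110,232],r.max(0)+[110,232])
d=np.argwhere(a[:,:,2]<45);print('dark rows per col',{int(k+232):int(d[(d[:,1]==k)&(d[:,0]<20)][:,0].max()+110) for k in range(22) if ((d[:,1]==k)&(d[:,0]<20)).any()})
E
```

```text
(array([428.5362603 , 303.89182208, 101.9470475 ]), np.float64(0.09358637041731316))
[243.26560571 135.8871645 ] [242.84360812 133.51157814] [242.33089136 130.62529873] [202.04899025 251.61102325] [198.54390086 252.21775205]
85 [431.93706265 322.60936901  85.        ] [427.72126074 309.59164921  85.        ]
95 [429.90529309 311.57787582  95.        ] [428.22828597 306.21832634  95.        ]
105 [427.87352354 300.54638263 105.        ] [428.7353112  302.84500346 105.        ]
[ 8.65758336e-01 -5.00462290e-01 -6.54225795e-06 -9.44339088e-06]
red rows [131 237] [141 249]
dark rows per col {232: 119, 233: 120, 234: 120, 235: 120, 236: 121, 237: 124, 238: 125, 239: 126, 240: 126, 241: 119, 242: 118, 243: 122, 244: 116, 245: 113, 246: 112, 247: 111, 248: 111}
```

Measured horizontally it agrees, but the fingertip appears ~25 mm higher than the reading. I'll descend in small steps until force shows.

carry_out:
  increments:
    - [0, 0, 0.008, 0, 0, 0]
    - [0, 0, 0.016, 0, 0, 0]
    - [0, 0, 0.024, 0, 0, 0]
    - [0, 0, 0.032, 0, 0, 0]
    - [0, 0, 0.032, 0, 0, 0]

```text
t: 4.03
position: [427.8, 301.7, 64.3]
tcp_rot: [0.866, -0.5, -0.0, 0.001]
contact_force: [0.2, -1.1, 0.5]
grip_width: 0.0
grasp_force: 0.0
```

```bash
python3 - <<'E'
from h import *
c=cap('side');a=c['color'][95:160,202:282,::-1]
cv2.imwrite('pics/p2.png',cv2.convertScaleAbs(cv2.resize(a,None,fx=7,fy=7,interpolation=cv2.INTER_CUBIC),alpha=1.6));st()
E
```

```text
{'t': 4.08, 'position': [427.96, 301.75, 64.54], 'contact_force': [0.0, 1.04, 0.34], 'grip_width': 0.18, 'grasp_force': 0.0, 'joints': [0.92, 0.35, -0.41, -0.0, -0.81, -0.4]} psi -60.1
```

View pics/p2.png

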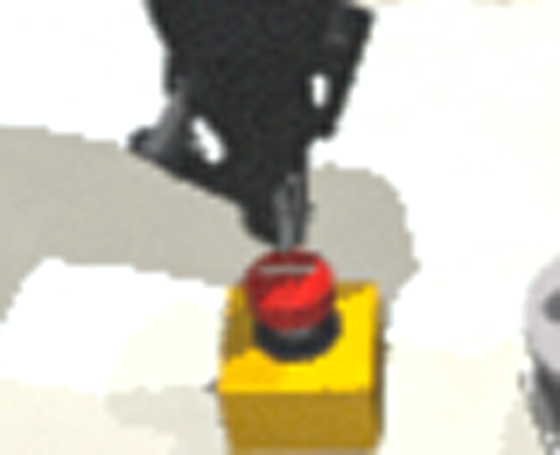

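The fingertip is now just above the head (about 0–10 mm), still without contact. I continue down.

carry_out:
  increments:
    - [0, 0, 0.008, 0, 0, 0]
    - [0, 0, 0.016, 0, 0, 0]
    - [0, 0, 0.02, 0, 0, 0]
    - [0, 0, 0.02, 0, 0, 0]
    - [0, 0, 0.02, 0, 0, 0]

```text
t: 4.5
position: [428.1, 301.9, 59.8]
tcp_rot: [0.866, -0.5, 0.0, 0.0]
contact_force: [0.9, -0.2, -0.4]
grip_width: 0.1
grasp_force: 0.0
```

carry_out:
  increments:
    - [0, 0, 0.004, 0, 0, 0]
    - [0, 0, 0.008, 0, 0, 0]
    - [0, 0, 0.012, 0, 0, 0]
    - [0, 0, 0.012, 0, 0, 0]
    - [0, 0, 0.012, 0, 0, 0]

```text
t: 4.92
position: [428.1, 301.9, 56.9]
tcp_rot: [0.866, -0.5, -0.0, 0.0]
contact_force: [0.9, 0.3, 1.2]
grip_width: -0.4
grasp_force: 0.0
```

carry_out:
  increments:
    - [0, 0, 0.004, 0, 0, 0]
    - [0, 0, 0.008, 0, 0, 0]
    - [0, 0, 0.012, 0, 0, 0]
    - [0, 0, 0.012, 0, 0, 0]
    - [0, 0, 0.012, 0, 0, 0]

```text
t: 5.33
position: [428.1, 301.9, 53.8]
tcp_rot: [0.866, -0.5, -0.0, 0.0]
contact_force: [0.1, -0.8, -0.1]
grip_width: 0.2
grasp_force: 0.0
```

carry_out:
  increments:
    - [0, 0, 0.004, 0, 0, 0]
    - [0, 0, 0.008, 0, 0, 0]
    - [0, 0, 0.012, 0, 0, 0]
    - [0, 0, 0.012, 0, 0, 0]
    - [0, 0, 0.012, 0, 0, 0]

```text
t: 5.75
position: [428.1, 301.9, 50.8]
tcp_rot: [0.866, -0.5, -0.0, 0.0]
contact_force: [-0.0, -0.2, 0.3]
grip_width: 0.1
grasp_force: 0.0
```

```bash
python3 - <<'E'
from h import *
o=[]
for n in('side','top'):
    c=cap(n);u,v=proj(c,(428,302,80)).astype(int)
    a=c['color'][v-35:v+35,u-30:u+30,::-1];o.append(cv2.convertScaleAbs(cv2.resize(a,(400,467),interpolation=cv2.INTER_CUBIC),alpha=1.8))
cv2.imwrite('pics/p3.png',np.hstack(o));st()
E
```

```text
{'t': 5.85, 'position': [428.13, 301.98, 50.91], 'contact_force': [-0.04, -0.85, -0.89], 'grip_width': -0.19, 'grasp_force': 0.0, 'joints': [0.92, 0.37, -0.42, 0.0, -0.78, -0.4]} psi -60.1
```

View pics/p3.png

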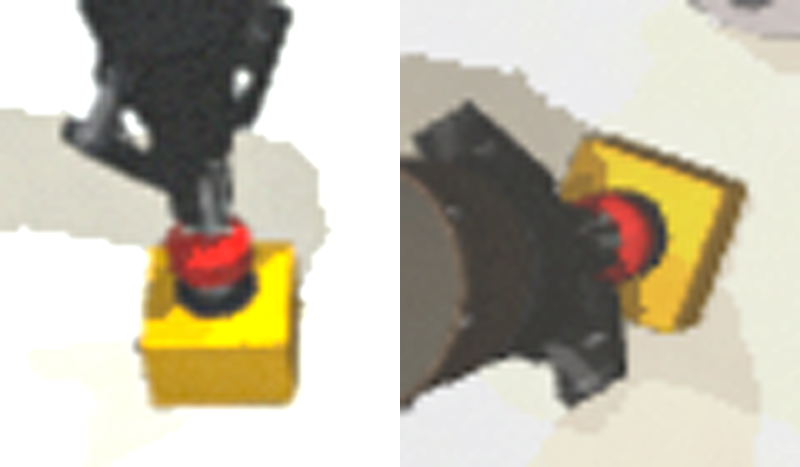

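The fingertip now meets the centre of the head's top in the side view, so contact is imminent (reading about 29 mm low).

carry_out:
  increments:
    - [0, 0, 0.004, 0, 0, 0]
    - [0, 0, 0.008, 0, 0, 0]
    - [0, 0, 0.008, 0, 0, 0]
    - [0, 0, 0.008, 0, 0, 0]
    - [0, 0, 0.008, 0, 0, 0]

```text
t: 6.27
position: [428.1, 302.0, 48.9]
tcp_rot: [0.866, -0.5, 0.0, 0.0]
contact_force: [0.5, 0.1, 1.0]
grip_width: -0.0
grasp_force: 0.0
```

carry_out:
  increments:
    - [0, 0, 0.004, 0, 0, 0]
    - [0, 0, 0.008, 0, 0, 0]
    - [0, 0, 0.008, 0, 0, 0]
    - [0, 0, 0.008, 0, 0, 0]
    - [0, 0, 0.008, 0, 0, 0]

```text
t: 6.68
position: [428.1, 301.9, 46.9]
tcp_rot: [0.866, -0.5, 0.0, 0.0]
contact_force: [-0.1, 0.7, -1.0]
grip_width: -0.0
grasp_force: 0.0
```

carry_out:
  increments:
    - [0, 0, 0.004, 0, 0, 0]
    - [0, 0, 0.008, 0, 0, 0]
    - [0, 0, 0.008, 0, 0, 0]
    - [0, 0, 0.008, 0, 0, 0]
    - [0, 0, 0.008, 0, 0, 0]

```text
t: 7.1
position: [428.1, 302.0, 44.9]
tcp_rot: [0.866, -0.5, -0.0, 0.0]
contact_force: [-0.2, -0.2, -0.2]
grip_width: 0.3
grasp_force: 0.0
```

carry_out:
  increments:
    - [0, 0, 0.004, 0, 0, 0]
    - [0, 0, 0.008, 0, 0, 0]
    - [0, 0, 0.008, 0, 0, 0]
    - [0, 0, 0.008, 0, 0, 0]
    - [0, 0, 0.008, 0, 0, 0]

```text
t: 7.52
position: [428.2, 302.0, 43.0]
tcp_rot: [0.866, -0.5, 0.0, -0.0]
contact_force: [0.2, 0.2, 1.3]
grip_width: -0.1
grasp_force: 0.7
```

carry_out:
  increments:
    - [0, 0, 0.004, 0, 0, 0]
    - [0, 0, 0.008, 0, 0, 0]
    - [0, 0, 0.008, 0, 0, 0]
    - [0, 0, 0.008, 0, 0, 0]
    - [0, 0, 0.008, 0, 0, 0]

```text
t: 7.93
position: [428.3, 302.1, 41.3]
tcp_rot: [0.866, -0.5, 0.0, -0.0]
contact_force: [-1.1, -1.2, 5.5]
grip_width: -0.1
grasp_force: 2.7
```

```bash
python3 - <<'E'
from h import *
o=[]
for n in('side','top'):
    c=cap(n);u,v=proj(c,(428,302,80)).astype(int)
    a=c['color'][v-35:v+35,u-30:u+30,::-1];o.append(cv2.convertScaleAbs(cv2.resize(a,(400,467),interpolation=cv2.INTER_CUBIC),alpha=1.8))
cv2.imwrite('pics/p4.png',np.hstack(o));st()
E
```

```text
{'t': 8.03, 'position': [428.31, 302.11, 41.33], 'contact_force': [-1.52, -1.19, 5.78], 'grip_width': -0.07, 'grasp_force': 2.71, 'joints': [0.92, 0.38, -0.43, 0.0, -0.76, -0.4]} psi -60.0
```

View pics/p4.png

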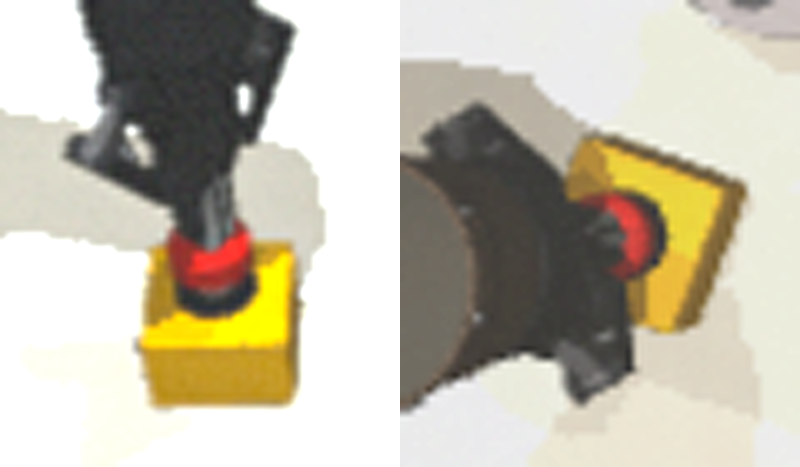

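Contact at last: 5.8 N at reading 41.3. Pressing on.

carry_out:
  increments:
    - [0, 0, 0.004, 0, 0, 0]
    - [0, 0, 0.008, 0, 0, 0]
    - [0, 0, 0.008, 0, 0, 0]
    - [0, 0, 0.008, 0, 0, 0]
    - [0, 0, 0.008, 0, 0, 0]

```text
t: 8.45
position: [428.3, 302.1, 39.3]
tcp_rot: [0.866, -0.5, 0.0, -0.0]
contact_force: [-0.4, -1.4, 5.2]
grip_width: 0.0
grasp_force: 2.6
```

carry_out:
  increments:
    - [0, 0, 0.004, 0, 0, 0]
    - [0, 0, 0.008, 0, 0, 0]
    - [0, 0, 0.008, 0, 0, 0]
    - [0, 0, 0.008, 0, 0, 0]
    - [0, 0, 0.008, 0, 0, 0]

```text
t: 8.87
position: [428.3, 302.1, 37.3]
tcp_rot: [0.866, -0.5, 0.0, -0.0]
contact_force: [-0.7, -0.7, 5.6]
grip_width: -0.1
grasp_force: 2.8
```

carry_out:
  increments:
    - [0, 0, 0.004, 0, 0, 0]
    - [0, 0, 0.008, 0, 0, 0]
    - [0, 0, 0.008, 0, 0, 0]
    - [0, 0, 0.008, 0, 0, 0]
    - [0, 0, 0.008, 0, 0, 0]

```text
t: 9.28
position: [428.5, 302.2, 36.7]
tcp_rot: [0.866, -0.5, 0.0, -0.001]
contact_force: [-3.5, -1.4, 13.2]
grip_width: 0.2
grasp_force: 6.9
```

carry_out:
  increments:
    - [0, 0, 0.004, 0, 0, 0]
    - [0, 0, 0.004, 0, 0, 0]
    - [0, 0, 0.004, 0, 0, 0]
    - [0, 0, 0.004, 0, 0, 0]
    - [0, 0, 0.004, 0, 0, 0]

```text
t: 9.7
position: [428.6, 302.3, 36.6]
tcp_rot: [0.866, -0.5, 0.001, -0.001]
contact_force: [-5.9, -2.5, 17.3]
grip_width: 0.2
grasp_force: 9.5
```

Hard stop reached at reading 36.7 after 6 mm of travel at ~6 N: the stop is down, and the true tip height is the reading plus about 40 mm. Now on to the first module, where I verify the height offset by a gentle touch on its top.

```bash
python3 - <<'E'
from h import *
modules()
plan([(428,302,90,-60),(428.5,-36.6,60,-66),(428.5,-36.6,0,-66)])
E
```

```text
top [ 419.8 -310.6] [31.2 21.6] ang 113.3
top [ 421.9 -168.4] [31.5 21.1] ang 164.4
top [429.3 -36.5] [30.9 21.8] ang 114.2
top [ 515.8 -286.3] [31.2 21. ] ang 14.9
top [ 633.1 -314.7] [31.  20.2] ang 176.3
side [ 418.5 -310.9] [31.3 21.1] ang 110.2
side [ 514.6 -286.9] [30.3 21.6] ang 17.7
side [ 632.2 -315.3] [31.3 21.2] ang 176.5
side [ 420.7 -169.1] [30.9 21.5] ang 163.2
side [427.9 -37. ] [31.2 20.5] ang 114.8
0 [-0.0, 0.002, -0.214, -0.001, -0.0, 0.0]
1 [0.708, 0.408, 0.073, 0.0, -0.0, 0.03]
1 [0.481, 0.238, 0.048, 0.0, -0.0, 0.02]
2 [0.0, 0.0, 0.24, 0.0, -0.0, 0.0]
```

carry_out:
  increments:
    - [0, 0.002, -0.214, 0, 0, 0]
    - [0, 0.002, -0.214, 0, 0, 0]
    - [0, 0.002, -0.214, 0, 0, 0]
    - [0, 0.002, -0.214, 0, 0, 0]
    - [0, 0.002, -0.214, 0, 0, 0]

```text
t: 10.22
position: [426.9, 301.0, 86.2]
tcp_rot: [0.866, -0.501, -0.0, 0.001]
contact_force: [0.8, -0.6, -1.5]
grip_width: 0.2
grasp_force: 0.0
```

carry_out:
  increments:
    - [0.708, 0.408, 0.073, 0, 0, 0.03]
    - [0.708, 0.408, 0.073, 0, 0, 0.03]
    - [0.708, 0.408, 0.073, 0, 0, 0.03]
    - [0.708, 0.408, 0.073, 0, 0, 0.03]
    - [0.708, 0.408, 0.073, 0, 0, 0.03]

```text
t: 10.63
position: [425.8, 94.8, 67.5]
tcp_rot: [0.85, -0.527, -0.001, 0.002]
contact_force: [0.3, -0.3, 0.8]
grip_width: -0.3
grasp_force: 0.0
```

carry_out:
  increments:
    - [0.481, 0.238, 0.048, 0, 0, 0.02]
    - [0.481, 0.238, 0.048, 0, 0, 0.02]
    - [0.481, 0.238, 0.048, 0, 0, 0.02]
    - [0.481, 0.238, 0.048, 0, 0, 0.02]
    - [0.481, 0.238, 0.048, 0, 0, 0.02]

```text
t: 11.05
position: [425.8, -39.5, 55.5]
tcp_rot: [0.837, -0.547, -0.002, 0.002]
contact_force: [0.1, 0.8, -0.4]
grip_width: -0.1
grasp_force: 0.0
```

carry_out:
  increments:
    - [0, 0, 0.1, 0, 0, 0]
    - [0, 0, 0.2, 0, 0, 0]
    - [0, 0, 0.26, 0, 0, 0]
    - [0, 0, 0.26, 0, 0, 0]
    - [0, 0, 0.26, 0, 0, 0]

```text
t: 11.47
position: [427.0, -36.2, -8.7]
tcp_rot: [0.839, -0.544, -0.001, 0.001]
contact_force: [0.2, -1.1, 0.4]
grip_width: 0.3
grasp_force: 0.0
```

```bash
python3 - <<'E'
from h import *
o=[]
for n in('side','top'):
    c=cap(n);u,v=proj(c,(428,-37,30)).astype(int)
    a=c['color'][v-45:v+25,u-30:u+30,::-1];o.append(cv2.convertScaleAbs(cv2.resize(a,(400,467),interpolation=cv2.INTER_CUBIC),alpha=1.8))
cv2.imwrite('pics/m1.png',np.hstack(o));st()
E
```

```text
{'t': 11.57, 'position': [428.47, -36.0, -7.3], 'contact_force': [0.54, -0.8, -0.47], 'grip_width': -0.14, 'grasp_force': 0.0, 'joints': [0.3, 0.33, -0.71, 0.0, -0.53, 0.12]} psi -66.0
```

View pics/m1.png

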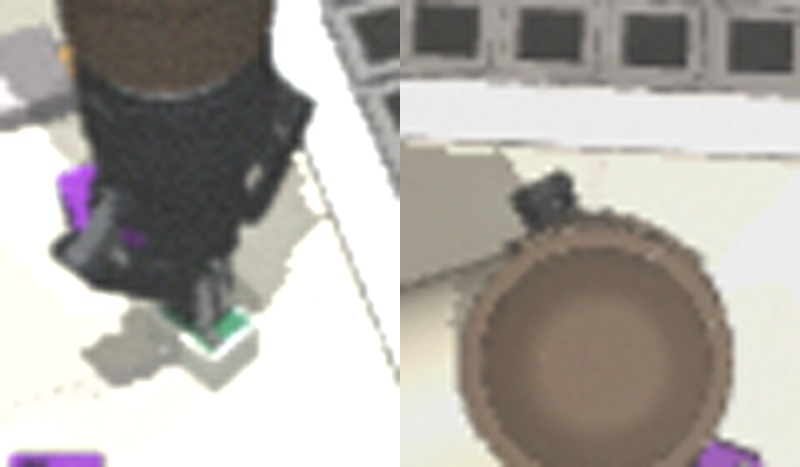

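The fingertips are centred over the module, just above it, consistent with the 40 mm offset. I touch down to calibrate.

carry_out:
  increments:
    - [0, 0, 0.008, 0, 0, 0]
    - [0, 0, 0.016, 0, 0, 0]
    - [0, 0, 0.02, 0, 0, 0]
    - [0, 0, 0.02, 0, 0, 0]
    - [0, 0, 0.02, 0, 0, 0]

```text
t: 11.98
position: [427.7, -36.7, -12.6]
tcp_rot: [0.838, -0.545, 0.0, -0.0]
contact_force: [0.3, 0.6, 0.3]
grip_width: 0.1
grasp_force: 0.0
```

carry_out:
  increments:
    - [0, 0, 0.004, 0, 0, 0]
    - [0, 0, 0.008, 0, 0, 0]
    - [0, 0, 0.008, 0, 0, 0]
    - [0, 0, 0.008, 0, 0, 0]
    - [0, 0, 0.008, 0, 0, 0]

```text
t: 12.4
position: [428.0, -36.7, -13.9]
tcp_rot: [0.839, -0.545, 0.0, -0.0]
contact_force: [-3.0, 0.1, 11.0]
grip_width: -0.1
grasp_force: 5.2
```

carry_out:
  increments:
    - [0, 0, 0.004, 0, 0, 0]
    - [0, 0, 0.008, 0, 0, 0]
    - [0, 0, 0.008, 0, 0, 0]
    - [0, 0, 0.008, 0, 0, 0]
    - [0, 0, 0.008, 0, 0, 0]

```text
t: 12.82
position: [428.0, -36.7, -14.0]
tcp_rot: [0.839, -0.544, 0.001, -0.0]
contact_force: [-8.9, 1.1, 29.9]
grip_width: 0.2
grasp_force: 15.4
```

Offset confirmed (26 mm ↔ −13.7). Retract, open, and grasp with the tip at about 7 mm true (reading −33).

carry_out:
  increments:
    - [0, 0, -0.14, 0, 0, 0]
    - [0, 0, -0.2, 0, 0, 0]
    - [0, 0, -0.2, 0, 0, 0]
    - [0, 0, -0.2, 0, 0, 0]
    - [0, 0, -0.2, 0, 0, 0]
  fingers: 0.3

```text
t: 13.23
position: [427.0, -36.9, 32.6]
tcp_rot: [0.838, -0.545, -0.0, 0.0]
contact_force: [-0.3, -0.8, -0.8]
grip_width: 59.1
grasp_force: 0.0
```

carry_out:
  increments:
    - [0, 0, 0, 0, 0, 0]
    - [0, 0, 0, 0, 0, 0]
    - [0, 0, 0, 0, 0, 0]
    - [0, 0, 0, 0, 0, 0]
    - [0, 0, 0, 0, 0, 0]

```text
t: 13.65
position: [427.5, -36.8, 32.8]
tcp_rot: [0.838, -0.545, -0.0, 0.0]
contact_force: [-0.3, -0.2, 0.4]
grip_width: 59.7
grasp_force: 0.0
```

```bash
python3 - <<'E'
from h import *
st()
plan([(428.5,-36.8,-33,-65.5)])
E
```

```text
{'t': 13.65, 'position': [427.47, -36.8, 32.79], 'contact_force': [-0.31, -0.17, 0.41], 'grip_width': 59.73, 'grasp_force': 0.0, 'joints': [0.3, 0.26, -0.67, 0.0, -0.65, 0.12]} psi -66.1
0 [0.002, -0.004, 0.263, 0.0, 0.0, -0.005]
```

carry_out:
  increments:
    - [0.002, -0.004, 0.1, 0, 0, -0.005]
    - [0.002, -0.004, 0.19, 0, 0, -0.005]
    - [0.002, -0.004, 0.25, 0, 0, -0.005]
    - [0.002, -0.004, 0.263, 0, 0, -0.005]
    - [0.002, -0.004, 0.263, 0, 0, -0.005]

```text
t: 14.07
position: [428.0, -37.1, -33.4]
tcp_rot: [0.841, -0.541, -0.001, 0.001]
contact_force: [-0.3, 0.3, 0.4]
grip_width: 59.8
grasp_force: 0.0
```

carry_out:
  increments:
    - [0, 0, 0, 0, 0, 0]
    - [0, 0, 0, 0, 0, 0]
    - [0, 0, 0, 0, 0, 0]
    - [0, 0, 0, 0, 0, 0]
    - [0, 0, 0, 0, 0, 0]
  fingers: 1

```text
t: 14.48
position: [429.8, -36.5, -31.4]
tcp_rot: [0.841, -0.54, 0.001, -0.001]
contact_force: [-0.4, 0.2, 6.4]
grip_width: 26.5
grasp_force: 59.8
```

carry_out:
  increments:
    - [0, 0, 0, 0, 0, 0]
    - [0, 0, 0, 0, 0, 0]
    - [0, 0, 0, 0, 0, 0]
    - [0, 0, 0, 0, 0, 0]
    - [0, 0, 0, 0, 0, 0]

```text
t: 14.9
position: [429.8, -36.5, -31.4]
tcp_rot: [0.841, -0.54, 0.001, -0.001]
contact_force: [-1.1, 0.1, 6.9]
grip_width: 26.8
grasp_force: 59.8
```

carry_out:
  increments:
    - [0, 0, -0.1, 0, 0, 0]
    - [0, 0, -0.2, 0, 0, 0]
    - [0, 0, -0.28, 0, 0, 0]
    - [0, 0, -0.28, 0, 0, 0]
    - [0, 0, -0.28, 0, 0, 0]

```text
t: 15.32
position: [429.6, -36.5, 38.7]
tcp_rot: [0.841, -0.541, 0.001, -0.002]
contact_force: [0.1, 0.6, -0.3]
grip_width: 26.8
grasp_force: 59.3
```

```bash
python3 - <<'E'
from h import *
st()
plan([(543.4,-112,36,-94),(543.4,-112,-5,-94)])
E
```

```text
{'t': 15.32, 'position': [429.61, -36.46, 38.68], 'contact_force': [0.12, 0.64, -0.3], 'grip_width': 26.82, 'grasp_force': 59.35, 'joints': [0.29, 0.25, -0.66, -0.0, -0.66, 0.13]} psi -65.5
0 [0.464, -0.289, 0.012, -0.002, 0.0, 0.238]
1 [0.0, 0.0, 0.164, 0.0, 0.0, -0.0]
```

carry_out:
  increments:
    - [0.464, -0.289, 0.012, -0.002, 0, 0.238]
    - [0.464, -0.289, 0.012, -0.002, 0, 0.238]
    - [0.464, -0.289, 0.012, -0.002, 0, 0.238]
    - [0.464, -0.289, 0.012, -0.002, 0, 0.238]
    - [0.464, -0.289, 0.012, -0.002, 0, 0.238]

```text
t: 15.73
position: [544.5, -114.0, 32.4]
tcp_rot: [-0.68, 0.733, 0.001, -0.002]
contact_force: [0.5, -0.5, -0.7]
grip_width: 26.8
grasp_force: 59.4
```

carry_out:
  increments:
    - [0, 0, 0, 0, 0, 0]
    - [0, 0, 0.05, 0, 0, 0]
    - [0, 0, 0.1, 0, 0, 0]
    - [0, 0, 0.14, 0, 0, 0]
    - [0, 0, 0.14, 0, 0, 0]

```text
t: 16.15
position: [539.3, -111.8, -3.0]
tcp_rot: [-0.682, 0.731, 0.003, -0.004]
contact_force: [-0.6, -0.1, -1.2]
grip_width: 26.8
grasp_force: 59.4
```

```bash
python3 - <<'E'
from h import *
st()
plan([(543.4,-112,-11.5,-94)])
E
```

```text
{'t': 16.15, 'position': [539.25, -111.75, -3.0], 'contact_force': [-0.59, -0.12, -1.17], 'grip_width': 26.85, 'grasp_force': 59.37, 'joints': [0.09, 0.48, -0.4, -0.0, -0.7, -0.16]} psi 266.1
0 [-0.0, -0.017, 0.034, 0.005, -0.001, 0.0]
```

carry_out:
  increments:
    - [0, 0, 0, 0, 0, 0]
    - [0, 0, 0, 0, 0, 0]
    - [0, 0, 0, 0, 0, 0]
    - [0, 0, 0, 0, 0, 0]
    - [0, 0, 0, 0, 0, 0]

```text
t: 16.57
position: [542.9, -112.3, -0.0]
tcp_rot: [-0.682, 0.731, 0.001, -0.001]
contact_force: [0.7, 0.9, -0.3]
grip_width: 26.8
grasp_force: 59.4
```

```bash
python3 - <<'E'
from h import *
st()
plan([(543.4,-112,-11.5,-94)])
E
```

```text
{'t': 16.57, 'position': [542.87, -112.3, -0.02], 'contact_force': [0.74, 0.92, -0.33], 'grip_width': 26.8, 'grasp_force': 59.37, 'joints': [0.09, 0.48, -0.39, 0.0, -0.7, -0.16]} psi 266.0
0 [-0.001, -0.002, 0.046, 0.001, -0.0, -0.0]
```

carry_out:
  increments:
    - [0, -0.002, 0.015, 0, 0, 0]
    - [0, -0.002, 0.03, 0, 0, 0]
    - [0, -0.002, 0.046, 0, 0, 0]
    - [0, -0.002, 0.046, 0, 0, 0]
    - [0, -0.002, 0.046, 0, 0, 0]

```text
t: 16.98
position: [543.3, -112.5, -11.3]
tcp_rot: [-0.682, 0.731, 0.001, -0.002]
contact_force: [-1.8, 0.6, 6.5]
grip_width: 26.7
grasp_force: 60.3
```

carry_out:
  increments:
    - [0, 0, 0, 0, 0, 0]
    - [0, 0, 0, 0, 0, 0]
    - [0, 0, 0, 0, 0, 0]
    - [0, 0, 0, 0, 0, 0]
    - [0, 0, 0, 0, 0, 0]
  fingers: 0.4

```text
t: 17.4
position: [542.8, -112.4, -12.4]
tcp_rot: [-0.682, 0.731, 0.001, -0.002]
contact_force: [0.0, 0.3, 0.4]
grip_width: 51.2
grasp_force: 0.0
```

carry_out:
  increments:
    - [0, 0, -0.1, 0, 0, 0]
    - [0, 0, -0.2, 0, 0, 0]
    - [0, 0, -0.3, 0, 0, 0]
    - [0, 0, -0.32, 0, 0, 0]
    - [0, 0, -0.32, 0, 0, 0]
  fingers: 0.3

```text
t: 17.82
position: [544.9, -112.3, 70.0]
tcp_rot: [-0.682, 0.731, -0.0, 0.0]
contact_force: [0.0, 0.2, -0.3]
grip_width: 59.8
grasp_force: 0.0
```

```bash
python3 - <<'E'
from h import *
st();modules()
plan([(421.2,-168.8,60,-16.5),(421.2,-168.8,-5,-16.5)])
E
```

```text
{'t': 17.82, 'position': [544.9, -112.26, 70.02], 'contact_force': [0.02, 0.22, -0.26], 'grip_width': 59.78, 'grasp_force': 0.0, 'joints': [0.09, 0.39, -0.33, 0.0, -0.86, -0.16]} psi 266.0
top [ 419.8 -310.6] [31.2 21.5] ang 113.3
top [ 422.  -168.4] [31.4 21. ] ang 164.8
top [ 515.8 -286.3] [31.2 21. ] ang 14.9
top [ 633.1 -314.7] [31.1 20.2] ang 176.3
side [ 418.4 -310.7] [31.  21.1] ang 110.2
side [ 514.6 -286.8] [30.3 21.5] ang 17.3
side [ 632.2 -315.3] [31.1 20.8] ang 176.5
side [ 420.7 -169.1] [30.9 21.1] ang 162.7
side [548.9 -99.4] [31.8 21.4] ang 86.5
0 [0.119, 0.214, 0.014, 0.001, 0.001, -0.296]
0 [-0.028, 0.244, 0.014, 0.001, 0.0, -0.296]
0 [-0.03, 0.034, 0.003, 0.0, 0.001, -0.054]
1 [-0.001, -0.0, 0.26, 0.0, -0.0, -0.0]
```

carry_out:
  increments:
    - [0.119, 0.214, 0.014, 0, 0, -0.296]
    - [0.119, 0.214, 0.014, 0, 0, -0.296]
    - [0.119, 0.214, 0.014, 0, 0, -0.296]
    - [0.119, 0.214, 0.014, 0, 0, -0.296]
    - [0.119, 0.214, 0.014, 0, 0, -0.296]

```text
t: 18.33
position: [486.2, -138.5, 63.1]
tcp_rot: [0.874, -0.486, -0.003, 0.002]
contact_force: [-1.1, -0.8, -0.5]
grip_width: 60.2
grasp_force: 0.0
```

carry_out:
  increments:
    - [-0.028, 0.244, 0.014, 0, 0, -0.296]
    - [-0.028, 0.244, 0.014, 0, 0, -0.296]
    - [-0.028, 0.244, 0.014, 0, 0, -0.296]
    - [-0.028, 0.244, 0.014, 0, 0, -0.296]
    - [-0.028, 0.244, 0.014, 0, 0, -0.296]

```text
t: 18.75
position: [430.5, -164.3, 60.0]
tcp_rot: [0.98, -0.197, -0.004, 0.001]
contact_force: [-0.2, -0.3, 0.4]
grip_width: 59.9
grasp_force: 0.0
```

carry_out:
  increments:
    - [-0.03, 0.034, 0.1, 0, 0, -0.054]
    - [-0.03, 0.034, 0.15, 0, 0, -0.054]
    - [-0.03, 0.034, 0.17, 0, 0, -0.054]
    - [-0.03, 0.034, 0.17, 0, 0, -0.054]
    - [-0.03, 0.034, 0.17, 0, 0, -0.054]

```text
t: 19.17
position: [421.8, -169.1, 18.5]
tcp_rot: [0.99, -0.143, -0.003, 0.001]
contact_force: [0.0, -0.5, -0.3]
grip_width: 59.5
grasp_force: 0.0
```

carry_out:
  increments:
    - [0, 0, 0, 0, 0, 0]
    - [0, 0, 0, 0, 0, 0]
    - [0, 0, 0, 0, 0, 0]
    - [0, 0, 0, 0, 0, 0]
    - [0, 0, 0, 0, 0, 0]

```text
t: 19.58
position: [422.0, -169.1, 19.3]
tcp_rot: [0.99, -0.143, -0.002, 0.001]
contact_force: [-0.3, -0.4, -0.2]
grip_width: 59.3
grasp_force: 0.0
```

```bash
python3 - <<'E'
from h import *
st()
plan([(421.3,-168.8,-33,-16.4),(421.3,-168.8,40,-16.4),(547,-63.9,36,-94)])
E
```

```text
{'t': 19.58, 'position': [422.04, -169.09, 19.3], 'contact_force': [-0.25, -0.38, -0.2], 'grip_width': 59.28, 'grasp_force': 0.0, 'joints': [-0.02, 0.32, -0.62, 0.0, -0.64, 1.3]} psi -16.5
0 [-0.003, -0.001, 0.209, 0.001, 0.001, -0.001]
1 [0.0, 0.0, -0.292, -0.0, 0.0, 0.0]
2 [0.167, -0.249, 0.007, 0.0, 0.0, 0.296]
2 [-0.009, -0.299, 0.008, 0.0, 0.0, 0.296]
2 [-0.034, -0.044, 0.001, 0.0, 0.0, 0.055]
```

carry_out:
  increments:
    - [-0.003, -0.001, 0.08, 0.001, 0.001, 0]
    - [-0.003, -0.001, 0.16, 0.001, 0.001, 0]
    - [-0.003, -0.001, 0.209, 0.001, 0.001, 0]
    - [-0.003, -0.001, 0.209, 0.001, 0.001, 0]
    - [-0.003, -0.001, 0.209, 0.001, 0.001, 0]

```text
t: 20.0
position: [420.7, -168.7, -33.5]
tcp_rot: [0.99, -0.143, -0.001, -0.0]
contact_force: [-0.2, -0.7, -0.2]
grip_width: 59.6
grasp_force: 0.0
```

carry_out:
  increments:
    - [0, 0, 0, 0, 0, 0]
    - [0, 0, 0, 0, 0, 0]
    - [0, 0, 0, 0, 0, 0]
    - [0, 0, 0, 0, 0, 0]
    - [0, 0, 0, 0, 0, 0]
  fingers: 1

```text
t: 20.42
position: [421.9, -168.7, -32.1]
tcp_rot: [0.99, -0.143, 0.0, -0.0]
contact_force: [-0.3, 0.8, 5.8]
grip_width: 26.7
grasp_force: 59.7
```

carry_out:
  increments:
    - [0, 0, -0.06, 0, 0, 0]
    - [0, 0, -0.16, 0, 0, 0]
    - [0, 0, -0.26, 0, 0, 0]
    - [0, 0, -0.292, 0, 0, 0]
    - [0, 0, -0.292, 0, 0, 0]

```text
t: 20.83
position: [422.9, -168.8, 41.9]
tcp_rot: [0.99, -0.143, 0.002, -0.001]
contact_force: [0.8, -0.2, -0.3]
grip_width: 26.8
grasp_force: 59.1
```

carry_out:
  increments:
    - [0.167, -0.249, 0.007, 0, 0, 0.296]
    - [0.167, -0.249, 0.007, 0, 0, 0.296]
    - [0.167, -0.249, 0.007, 0, 0, 0.296]
    - [0.167, -0.249, 0.007, 0, 0, 0.296]
    - [0.167, -0.249, 0.007, 0, 0, 0.296]

```text
t: 21.25
position: [477.8, -120.3, 36.1]
tcp_rot: [0.897, -0.441, -0.002, 0.001]
contact_force: [-0.3, -0.5, -0.6]
grip_width: 26.6
grasp_force: 59.3
```

carry_out:
  increments:
    - [-0.009, -0.299, 0.008, 0, 0, 0.296]
    - [-0.009, -0.299, 0.008, 0, 0, 0.296]
    - [-0.009, -0.299, 0.008, 0, 0, 0.296]
    - [-0.009, -0.299, 0.008, 0, 0, 0.296]
    - [-0.009, -0.299, 0.008, 0, 0, 0.296]

```text
t: 21.67
position: [535.2, -72.6, 33.7]
tcp_rot: [0.72, -0.694, -0.002, 0.002]
contact_force: [-0.2, -0.4, -0.7]
grip_width: 26.6
grasp_force: 59.5
```

carry_out:
  increments:
    - [-0.034, -0.044, 0, 0, 0, 0.055]
    - [-0.034, -0.044, 0, 0, 0, 0.055]
    - [-0.034, -0.044, 0.04, 0, 0, 0.055]
    - [-0.034, -0.044, 0.09, 0, 0, 0.055]
    - [-0.034, -0.044, 0.13, 0, 0, 0.055]

```text
t: 22.08
position: [545.2, -64.4, 1.3]
tcp_rot: [-0.682, 0.732, 0.002, -0.001]
contact_force: [-0.3, -0.4, -0.5]
grip_width: 26.5
grasp_force: 59.5
```

carry_out:
  increments:
    - [0, 0, 0, 0, 0, 0]
    - [0, 0, 0, 0, 0, 0]
    - [0, 0, 0, 0, 0, 0]
    - [0, 0, 0, 0, 0, 0]
    - [0, 0, 0, 0, 0, 0]

```text
t: 22.5
position: [547.3, -64.1, 3.9]
tcp_rot: [-0.681, 0.732, 0.0, 0.0]
contact_force: [0.3, 0.4, -0.2]
grip_width: 26.6
grasp_force: 59.5
```

```bash
python3 - <<'E'
from h import *
st()
plan([(547,-63.9,-11.8,-94)])
E
```

```text
{'t': 22.5, 'position': [547.31, -64.12, 3.95], 'contact_force': [0.26, 0.36, -0.22], 'grip_width': 26.65, 'grasp_force': 59.5, 'joints': [0.18, 0.47, -0.4, -0.0, -0.7, -0.25]} psi 265.9
0 [-0.001, 0.001, 0.063, 0.0, 0.0, -0.001]
```

carry_out:
  increments:
    - [0, 0.001, 0.02, 0, 0, 0]
    - [0, 0.001, 0.04, 0, 0, 0]
    - [0, 0.001, 0.063, 0, 0, 0]
    - [0, 0.001, 0.063, 0, 0, 0]
    - [0, 0.001, 0.063, 0, 0, 0]

```text
t: 22.92
position: [546.9, -64.0, -12.1]
tcp_rot: [-0.681, 0.732, 0.001, -0.0]
contact_force: [-0.6, 1.2, 4.8]
grip_width: 26.7
grasp_force: 60.3
```

carry_out:
  increments:
    - [0, 0, 0, 0, 0, 0]
    - [0, 0, 0, 0, 0, 0]
    - [0, 0, 0, 0, 0, 0]
    - [0, 0, 0, 0, 0, 0]
    - [0, 0, 0, 0, 0, 0]
  fingers: 0.4

```text
t: 23.33
position: [546.4, -64.1, -12.7]
tcp_rot: [-0.681, 0.732, 0.001, -0.0]
contact_force: [0.2, -0.5, 0.1]
grip_width: 51.4
grasp_force: 0.0
```

carry_out:
  increments:
    - [0, 0, -0.1, 0, 0, 0]
    - [0, 0, -0.2, 0, 0, 0]
    - [0, 0, -0.3, 0, 0, 0]
    - [0, 0, -0.32, 0, 0, 0]
    - [0, 0, -0.32, 0, 0, 0]
  fingers: 0.3

```text
t: 23.75
position: [548.2, -63.9, 69.7]
tcp_rot: [-0.681, 0.732, -0.001, 0.002]
contact_force: [-0.1, -0.8, -0.1]
grip_width: 59.6
grasp_force: 0.0
```

```bash
python3 - <<'E'
from h import *
st();modules()
plan([(515.2,-286.6,60,-163.7)])
E
```

```text
{'t': 23.75, 'position': [548.22, -63.94, 69.66], 'contact_force': [-0.06, -0.81, -0.14], 'grip_width': 59.62, 'grasp_force': 0.0, 'joints': [0.18, 0.38, -0.34, -0.0, -0.85, -0.25]} psi 265.9
top [ 419.6 -310.6] [31.2 21.3] ang 113.1
top [ 498.1 -328.1] [30.8 20.8] ang 14.7
top [ 633.1 -314.7] [31.  20.2] ang 176.3
side [ 418.8 -310.8] [31.3 21.1] ang 112.5
side [ 497.  -328.7] [31.7 21.4] ang 14.8
side [ 632.  -315.2] [31.4 21.1] ang 176.5
side [548.9 -99.9] [31.8 22.1] ang 86.3
side [552.1 -50.1] [32.5 21. ] ang 88.0
0 [0.458, 0.03, 0.014, 0.001, -0.0, 0.296]
0 [0.373, -0.232, 0.013, 0.0, -0.0, 0.283]
```

A module was knocked to (497.6, −328.4), angle 15°; retargeting.

```bash
python3 - <<'E'
from h import *
plan([(497.6,-328.4,60,-165.2),(497.6,-328.4,15,-165.2)])
E
```

```text
0 [0.534, 0.058, 0.013, 0.001, -0.0, 0.296]
0 [0.468, -0.263, 0.014, 0.0, -0.0, 0.296]
0 [0.0, -0.001, 0.0, 0.0, -0.0, -0.0]
1 [0.0, 0.0, 0.18, 0.0, -0.0, -0.0]
```

carry_out:
  increments:
    - [0.534, 0.058, 0.013, 0, 0, 0.296]
    - [0.534, 0.058, 0.013, 0, 0, 0.296]
    - [0.534, 0.058, 0.013, 0, 0, 0.296]
    - [0.534, 0.058, 0.013, 0, 0, 0.296]
    - [0.534, 0.058, 0.013, 0, 0, 0.296]

```text
t: 24.27
position: [520.1, -198.9, 61.9]
tcp_rot: [-0.42, 0.907, 0.002, -0.002]
contact_force: [0.2, -0.1, 0.3]
grip_width: 59.8
grasp_force: 0.0
```

carry_out:
  increments:
    - [0.468, -0.263, 0.014, 0, 0, 0.296]
    - [0.468, -0.263, 0.014, 0, 0, 0.296]
    - [0.468, -0.263, 0.014, 0, 0, 0.296]
    - [0.468, -0.263, 0.014, 0, 0, 0.296]
    - [0.468, -0.263, 0.014, 0, 0, 0.296]

```text
t: 24.68
position: [496.1, -330.8, 58.0]
tcp_rot: [-0.123, 0.992, 0.001, -0.003]
contact_force: [-0.9, 0.7, 0.8]
grip_width: 60.0
grasp_force: 0.0
```

carry_out:
  increments:
    - [0, 0, 0.1, 0, 0, 0]
    - [0, 0, 0.18, 0, 0, 0]
    - [0, 0, 0.18, 0, 0, 0]
    - [0, 0, 0.18, 0, 0, 0]
    - [0, 0, 0.18, 0, 0, 0]

```text
t: 25.1
position: [498.6, -328.4, 15.6]
tcp_rot: [-0.129, 0.992, 0.0, -0.001]
contact_force: [0.7, -0.2, 0.2]
grip_width: 59.7
grasp_force: 0.0
```

carry_out:
  increments:
    - [0, 0, 0, 0, 0, 0]
    - [0, 0, 0, 0, 0, 0]
    - [0, 0, 0, 0, 0, 0]
    - [0, 0, 0, 0, 0, 0]
    - [0, 0, 0, 0, 0, 0]

```text
t: 25.52
position: [498.7, -328.3, 16.2]
tcp_rot: [-0.129, 0.992, 0.0, -0.0]
contact_force: [0.0, 0.6, 0.7]
grip_width: 59.7
grasp_force: 0.0
```

```bash
python3 - <<'E'
from h import *
st()
plan([(497.6,-328.4,-33,-165.2),(497.6,-328.4,40,-165.2),(550.4,-16.2,36,-94)])
E
```

```text
{'t': 25.52, 'position': [498.7, -328.28, 16.24], 'contact_force': [0.04, 0.61, 0.66], 'grip_width': 59.74, 'grasp_force': 0.0, 'joints': [-0.31, 0.51, -0.27, -0.0, -0.78, -1.0]} psi 194.8
0 [0.004, 0.001, 0.197, 0.0, -0.0, 0.0]
1 [0.0, -0.0, -0.292, 0.0, -0.0, 0.0]
2 [-0.261, 0.575, 0.008, 0.0, -0.0, -0.296]
2 [-0.547, 0.317, 0.008, 0.0, 0.0, -0.296]
2 [-0.002, -0.001, 0.0, 0.0, 0.0, -0.001]
```

carry_out:
  increments:
    - [0.004, 0.001, 0.08, 0, 0, 0]
    - [0.004, 0.001, 0.16, 0, 0, 0]
    - [0.004, 0.001, 0.197, 0, 0, 0]
    - [0.004, 0.001, 0.197, 0, 0, 0]
    - [0.004, 0.001, 0.197, 0, 0, 0]

```text
t: 25.93
position: [497.4, -328.4, -33.6]
tcp_rot: [-0.129, 0.992, 0.0, -0.001]
contact_force: [0.4, -0.1, 0.0]
grip_width: 59.8
grasp_force: 0.0
```

carry_out:
  increments:
    - [0, 0, 0, 0, 0, 0]
    - [0, 0, 0, 0, 0, 0]
    - [0, 0, 0, 0, 0, 0]
    - [0, 0, 0, 0, 0, 0]
    - [0, 0, 0, 0, 0, 0]
  fingers: 1

```text
t: 26.35
position: [498.4, -328.6, -32.2]
tcp_rot: [-0.129, 0.992, -0.0, 0.0]
contact_force: [0.3, 0.4, 5.5]
grip_width: 26.9
grasp_force: 61.7
```

carry_out:
  increments:
    - [0, 0, -0.06, 0, 0, 0]
    - [0, 0, -0.16, 0, 0, 0]
    - [0, 0, -0.26, 0, 0, 0]
    - [0, 0, -0.31, 0, 0, 0]
    - [0, 0, -0.31, 0, 0, 0]

```text
t: 26.77
position: [499.7, -329.2, 47.4]
tcp_rot: [-0.129, 0.992, -0.001, 0.002]
contact_force: [-0.2, -0.7, 0.3]
grip_width: 26.8
grasp_force: 61.1
```

carry_out:
  increments:
    - [-0.261, 0.575, 0.008, 0, 0, -0.296]
    - [-0.261, 0.575, 0.008, 0, 0, -0.296]
    - [-0.261, 0.575, 0.008, 0, 0, -0.296]
    - [-0.261, 0.575, 0.008, 0, 0, -0.296]
    - [-0.261, 0.575, 0.008, 0, 0, -0.296]

```text
t: 27.18
position: [523.7, -167.9, 40.9]
tcp_rot: [-0.43, 0.903, 0.001, -0.001]
contact_force: [-0.7, -0.4, -0.5]
grip_width: 26.6
grasp_force: 61.1
```

carry_out:
  increments:
    - [-0.547, 0.317, 0.008, 0, 0, -0.296]
    - [-0.547, 0.317, 0.008, 0, 0, -0.296]
    - [-0.547, 0.317, 0.008, 0, 0, -0.296]
    - [-0.547, 0.317, 0.008, 0, 0, -0.296]
    - [-0.547, 0.317, 0.008, 0, 0, -0.296]

```text
t: 27.6
position: [550.8, -11.9, 39.1]
tcp_rot: [-0.685, 0.728, 0.001, -0.0]
contact_force: [0.3, -0.6, -0.4]
grip_width: 26.6
grasp_force: 61.1
```

carry_out:
  increments:
    - [0, 0, 0, 0, 0, 0]
    - [0, 0, 0, 0, 0, 0]
    - [0, 0, 0.05, 0, 0, 0]
    - [0, 0, 0.1, 0, 0, 0]
    - [0, 0, 0.14, 0, 0, 0]

```text
t: 28.02
position: [549.0, -18.1, 3.9]
tcp_rot: [-0.679, 0.734, 0.001, -0.001]
contact_force: [-0.2, -0.1, 0.5]
grip_width: 26.8
grasp_force: 61.1
```

carry_out:
  increments:
    - [0, 0, 0, 0, 0, 0]
    - [0, 0, 0, 0, 0, 0]
    - [0, 0, 0, 0, 0, 0]
    - [0, 0, 0, 0, 0, 0]
    - [0, 0, 0, 0, 0, 0]

```text
t: 28.43
position: [550.5, -16.8, 5.8]
tcp_rot: [-0.681, 0.732, 0.0, 0.0]
contact_force: [-0.4, -0.3, -0.3]
grip_width: 26.9
grasp_force: 61.1
```

```bash
python3 - <<'E'
from h import *
st()
plan([(550.4,-16.2,-11.8,-94)])
E
```

```text
{'t': 28.43, 'position': [550.49, -16.78, 5.78], 'contact_force': [-0.36, -0.26, -0.28], 'grip_width': 26.85, 'grasp_force': 61.07, 'joints': [0.26, 0.47, -0.4, -0.0, -0.7, -0.33]} psi 265.8
0 [-0.002, 0.001, 0.07, 0.0, 0.0, -0.001]
```

carry_out:
  increments:
    - [-0.002, 0.001, 0.02, 0, 0, 0]
    - [-0.002, 0.001, 0.045, 0, 0, 0]
    - [-0.002, 0.001, 0.07, 0, 0, 0]
    - [-0.002, 0.001, 0.07, 0, 0, 0]
    - [-0.002, 0.001, 0.07, 0, 0, 0]

```text
t: 28.85
position: [550.1, -16.1, -12.2]
tcp_rot: [-0.681, 0.732, 0.001, -0.0]
contact_force: [-1.2, 0.4, 4.7]
grip_width: 26.4
grasp_force: 61.9
```

carry_out:
  increments:
    - [0, 0, 0, 0, 0, 0]
    - [0, 0, 0, 0, 0, 0]
    - [0, 0, 0, 0, 0, 0]
    - [0, 0, 0, 0, 0, 0]
    - [0, 0, 0, 0, 0, 0]
  fingers: 0.4

```text
t: 29.27
position: [549.6, -16.3, -12.7]
tcp_rot: [-0.681, 0.732, 0.001, -0.001]
contact_force: [0.5, 0.5, 0.3]
grip_width: 51.2
grasp_force: 0.0
```

carry_out:
  increments:
    - [0, 0, -0.1, 0, 0, 0]
    - [0, 0, -0.2, 0, 0, 0]
    - [0, 0, -0.3, 0, 0, 0]
    - [0, 0, -0.32, 0, 0, 0]
    - [0, 0, -0.32, 0, 0, 0]
  fingers: 0.3

```text
t: 29.68
position: [551.4, -15.9, 69.7]
tcp_rot: [-0.681, 0.732, -0.0, 0.002]
contact_force: [0.8, 0.2, 0.3]
grip_width: 59.8
grasp_force: 0.0
```

```bash
python3 - <<'E'
from h import *
st();modules()
plan([(419.2,-310.7,60,-67.2),(419.2,-310.7,15,-67.2)])
E
```

```text
{'t': 29.68, 'position': [551.37, -15.92, 69.68], 'contact_force': [0.76, 0.17, 0.26], 'grip_width': 59.77, 'grasp_force': 0.0, 'joints': [0.26, 0.38, -0.34, -0.0, -0.85, -0.34]} psi 265.9
top [ 419.8 -310.6] [31.2 21.6] ang 113.3
top [ 545.1 -113. ] [31.8 19.7] ang 88.9
top [547.1 -70. ] [27.3 17.5] ang 149.4
top [ 633.  -314.9] [31.3 19.7] ang 178.0
side [ 418.8 -310.8] [31.3 21.1] ang 112.3
side [ 632.1 -315.2] [31.5 21. ] ang 176.2
side [548.8 -99.7] [32.1 22. ] ang 86.7
side [552.2 -50.6] [31.8 21.3] ang 87.9
side [555.6  -1. ] [32.9 20.7] ang 85.1
0 [0.772, 0.276, 0.018, 0.001, 0.0, -0.143]
0 [0.374, 0.28, 0.01, 0.0, 0.001, -0.082]
1 [0.0, -0.0, 0.18, 0.0, -0.0, 0.0]
```

carry_out:
  increments:
    - [0.772, 0.276, 0.018, 0, 0, -0.143]
    - [0.772, 0.276, 0.018, 0, 0, -0.143]
    - [0.772, 0.276, 0.018, 0, 0, -0.143]
    - [0.772, 0.276, 0.018, 0, 0, -0.143]
    - [0.772, 0.276, 0.018, 0, 0, -0.143]

```text
t: 30.2
position: [464.9, -204.8, 61.4]
tcp_rot: [0.783, -0.622, -0.002, 0.001]
contact_force: [2.0, -0.9, 0.3]
grip_width: 59.9
grasp_force: 0.0
```

carry_out:
  increments:
    - [0.374, 0.28, 0.01, 0, 0.001, -0.082]
    - [0.374, 0.28, 0.01, 0, 0.001, -0.082]
    - [0.374, 0.28, 0.01, 0, 0.001, -0.082]
    - [0.374, 0.28, 0.01, 0, 0.001, -0.082]
    - [0.374, 0.28, 0.01, 0, 0.001, -0.082]

```text
t: 30.62
position: [417.7, -311.7, 58.7]
tcp_rot: [0.832, -0.555, -0.002, 0.001]
contact_force: [-0.1, 0.7, -0.1]
grip_width: 59.4
grasp_force: 0.0
```

carry_out:
  increments:
    - [0, 0, 0.1, 0, 0, 0]
    - [0, 0, 0.18, 0, 0, 0]
    - [0, 0, 0.18, 0, 0, 0]
    - [0, 0, 0.18, 0, 0, 0]
    - [0, 0, 0.18, 0, 0, 0]

```text
t: 31.03
position: [420.8, -310.2, 16.0]
tcp_rot: [0.834, -0.552, 0.0, 0.001]
contact_force: [-0.2, -0.6, -0.0]
grip_width: 59.4
grasp_force: 0.0
```

carry_out:
  increments:
    - [0, 0, 0, 0, 0, 0]
    - [0, 0, 0, 0, 0, 0]
    - [0, 0, 0, 0, 0, 0]
    - [0, 0, 0, 0, 0, 0]
    - [0, 0, 0, 0, 0, 0]

```text
t: 31.45
position: [420.2, -310.7, 16.0]
tcp_rot: [0.833, -0.553, 0.0, 0.001]
contact_force: [-0.1, 0.6, -0.3]
grip_width: 59.9
grasp_force: 0.0
```

```bash
python3 - <<'E'
from h import *
st()
plan([(419.3,-310.7,-33,-67.2),(419.3,-310.7,45,-67.2),(554,31.8,40,-94)])
E
```

```text
{'t': 31.45, 'position': [420.19, -310.66, 16.05], 'contact_force': [-0.1, 0.61, -0.3], 'grip_width': 59.87, 'grasp_force': 0.0, 'joints': [-0.32, 0.41, -0.46, 0.0, -0.69, 0.72]} psi -67.1
0 [-0.002, 0.003, 0.196, 0.0, -0.001, 0.001]
1 [0.0, 0.0, -0.312, 0.0, 0.0, -0.0]
2 [-0.588, -0.572, 0.011, 0.0, 0.0, 0.124]
2 [-0.568, -0.319, 0.009, 0.0, 0.0, 0.099]
```

carry_out:
  increments:
    - [-0.002, 0.003, 0.08, 0, 0, 0]
    - [-0.002, 0.003, 0.16, 0, 0, 0]
    - [-0.002, 0.003, 0.196, 0, 0, 0]
    - [-0.002, 0.003, 0.196, 0, 0, 0]
    - [-0.002, 0.003, 0.196, 0, 0, 0]

```text
t: 31.87
position: [419.0, -310.6, -33.5]
tcp_rot: [0.833, -0.553, -0.0, 0.001]
contact_force: [0.6, 0.4, 0.9]
grip_width: 59.8
grasp_force: 0.0
```

carry_out:
  increments:
    - [0, 0, 0, 0, 0, 0]
    - [0, 0, 0, 0, 0, 0]
    - [0, 0, 0, 0, 0, 0]
    - [0, 0, 0, 0, 0, 0]
    - [0, 0, 0, 0, 0, 0]
  fingers: 1

```text
t: 32.28
position: [420.1, -310.9, -32.1]
tcp_rot: [0.833, -0.553, 0.001, 0.001]
contact_force: [0.3, 0.8, 6.1]
grip_width: 27.0
grasp_force: 60.2
```

carry_out:
  increments:
    - [0, 0, -0.06, 0, 0, 0]
    - [0, 0, -0.16, 0, 0, 0]
    - [0, 0, -0.26, 0, 0, 0]
    - [0, 0, -0.312, 0, 0, 0]
    - [0, 0, -0.312, 0, 0, 0]

```text
t: 32.7
position: [421.3, -311.3, 47.8]
tcp_rot: [0.833, -0.553, 0.003, 0.0]
contact_force: [0.5, 0.5, 0.2]
grip_width: 26.6
grasp_force: 59.4
```

carry_out:
  increments:
    - [-0.588, -0.572, 0.011, 0, 0, 0.124]
    - [-0.588, -0.572, 0.011, 0, 0, 0.124]
    - [-0.588, -0.572, 0.011, 0, 0, 0.124]
    - [-0.588, -0.572, 0.011, 0, 0, 0.124]
    - [-0.588, -0.572, 0.011, 0, 0, 0.124]

```text
t: 33.12
position: [490.5, -124.4, 40.6]
tcp_rot: [0.754, -0.657, -0.001, 0.001]
contact_force: [0.0, -0.3, -0.8]
grip_width: 26.7
grasp_force: 59.3
```

carry_out:
  increments:
    - [-0.568, -0.319, 0.009, 0, 0, 0.099]
    - [-0.568, -0.319, 0.009, 0, 0, 0.099]
    - [-0.568, -0.319, 0.009, 0, 0, 0.099]
    - [-0.568, -0.319, 0.009, 0, 0, 0.099]
    - [-0.568, -0.319, 0.009, 0, 0, 0.099]

```text
t: 33.53
position: [553.5, 31.5, 38.2]
tcp_rot: [-0.685, 0.728, -0.001, 0.001]
contact_force: [-0.4, -0.7, -0.9]
grip_width: 27.0
grasp_force: 59.4
```

carry_out:
  increments:
    - [0, 0, 0, 0, 0, 0]
    - [0, 0, 0, 0, 0, 0]
    - [0, 0, 0.05, 0, 0, 0]
    - [0, 0, 0.1, 0, 0, 0]
    - [0, 0, 0.14, 0, 0, 0]

```text
t: 33.95
position: [549.0, 23.9, 3.1]
tcp_rot: [-0.682, 0.732, 0.0, -0.001]
contact_force: [-0.8, 0.6, -0.4]
grip_width: 26.5
grasp_force: 59.4
```

carry_out:
  increments:
    - [0, 0, 0, 0, 0, 0]
    - [0, 0, 0, 0, 0, 0]
    - [0, 0, 0, 0, 0, 0]
    - [0, 0, 0, 0, 0, 0]
    - [0, 0, 0, 0, 0, 0]

```text
t: 34.37
position: [550.9, 25.5, 4.9]
tcp_rot: [-0.683, 0.731, -0.001, -0.0]
contact_force: [0.0, 0.4, -2.0]
grip_width: 26.8
grasp_force: 59.4
```

```bash
python3 - <<'E'
from h import *
st()
plan([(554,31.8,-11.8,-94)])
E
```

```text
{'t': 34.37, 'position': [550.93, 25.54, 4.86], 'contact_force': [0.03, 0.37, -2.03], 'grip_width': 26.79, 'grasp_force': 59.37, 'joints': [0.34, 0.47, -0.4, 0.0, -0.7, -0.41]} psi 266.1
0 [-0.026, -0.011, 0.067, -0.0, -0.0, 0.001]
```

carry_out:
  increments:
    - [-0.026, -0.011, 0, 0, 0, 0]
    - [-0.026, -0.011, 0, 0, 0, 0]
    - [-0.026, -0.011, 0, 0, 0, 0]
    - [-0.026, -0.011, 0, 0, 0, 0]
    - [-0.026, -0.011, 0, 0, 0, 0]

```text
t: 34.78
position: [553.5, 31.9, 4.1]
tcp_rot: [-0.683, 0.731, -0.0, -0.001]
contact_force: [0.2, 0.1, -0.6]
grip_width: 26.5
grasp_force: 59.4
```

```bash
python3 - <<'E'
from h import *
st()
plan([(554,31.8,-11.8,-94)])
E
```

```text
{'t': 34.78, 'position': [553.53, 31.94, 4.13], 'contact_force': [0.16, 0.13, -0.55], 'grip_width': 26.47, 'grasp_force': 59.37, 'joints': [0.35, 0.47, -0.39, 0.0, -0.71, -0.42]} psi 266.1
0 [0.0, -0.002, 0.064, 0.0, -0.001, 0.001]
```

carry_out:
  increments:
    - [0, -0.002, 0.02, 0, 0, 0]
    - [0, -0.002, 0.04, 0, 0, 0]
    - [0, -0.002, 0.064, 0, 0, 0]
    - [0, -0.002, 0.064, 0, 0, 0]
    - [0, -0.002, 0.064, 0, 0, 0]

```text
t: 35.2
position: [554.1, 31.8, -12.1]
tcp_rot: [-0.683, 0.731, -0.0, -0.001]
contact_force: [-0.4, 0.7, 0.9]
grip_width: 26.8
grasp_force: 59.8
```

carry_out:
  increments:
    - [0, 0, 0, 0, 0, 0]
    - [0, 0, 0, 0, 0, 0]
    - [0, 0, 0, 0, 0, 0]
    - [0, 0, 0, 0, 0, 0]
    - [0, 0, 0, 0, 0, 0]
  fingers: 0.4

```text
t: 35.62
position: [554.0, 31.7, -12.0]
tcp_rot: [-0.683, 0.731, -0.0, -0.001]
contact_force: [-0.9, 0.2, -0.1]
grip_width: 51.3
grasp_force: 0.0
```

carry_out:
  increments:
    - [0, 0, -0.1, 0, 0, 0]
    - [0, 0, -0.2, 0, 0, 0]
    - [0, 0, -0.3, 0, 0, 0]
    - [0, 0, -0.32, 0, 0, 0]
    - [0, 0, -0.32, 0, 0, 0]
  fingers: 0.3

```text
t: 36.03
position: [555.7, 32.4, 70.4]
tcp_rot: [-0.683, 0.731, -0.001, 0.002]
contact_force: [1.1, -0.5, -1.2]
grip_width: 59.7
grasp_force: 0.0
```

```bash
python3 - <<'E'
from h import *
st();modules()
plan([(632.5,-315,60,-183.7)])
E
```

```text
{'t': 36.03, 'position': [555.69, 32.41, 70.4], 'contact_force': [1.11, -0.47, -1.2], 'grip_width': 59.7, 'grasp_force': 0.0, 'joints': [0.35, 0.39, -0.33, 0.0, -0.85, -0.42]} psi 266.1
top [ 544.9 -113. ] [31.5 20.9] ang 87.1
top [548.4 -63.9] [30.3 21.2] ang 88.9
top [551.8 -15.8] [30.9 21.9] ang 85.3
top [ 633.1 -314.7] [31.  20.2] ang 176.2
side [ 632.  -315.3] [31.4 20.8] ang 176.5
side [548.8 -99.8] [31.9 21.9] ang 85.5
side [552.2 -50.6] [31.9 21.4] ang 87.9
side [555.1  -1.7] [32.7 21.7] ang 87.9
side [560.2  47.6] [32.9 20.2] ang 90.4
0 [0.539, -0.162, 0.012, 0.0, -0.0, 0.296]
0 [0.344, -0.445, 0.013, -0.0, -0.001, 0.296]
0 [0.011, -0.297, 0.006, -0.0, -0.0, 0.156]
```

carry_out:
  increments:
    - [0.539, -0.162, 0.012, 0, 0, 0.296]
    - [0.539, -0.162, 0.012, 0, 0, 0.296]
    - [0.539, -0.162, 0.012, 0, 0, 0.296]
    - [0.539, -0.162, 0.012, 0, 0, 0.296]
    - [0.539, -0.162, 0.012, 0, 0, 0.296]

```text
t: 36.55
position: [584.5, -108.9, 62.8]
tcp_rot: [-0.422, 0.906, 0.0, -0.003]
contact_force: [-0.8, 0.2, 0.4]
grip_width: 59.6
grasp_force: 0.0
```

carry_out:
  increments:
    - [0.344, -0.445, 0.013, 0, -0.001, 0.296]
    - [0.344, -0.445, 0.013, 0, -0.001, 0.296]
    - [0.344, -0.445, 0.013, 0, -0.001, 0.296]
    - [0.344, -0.445, 0.013, 0, -0.001, 0.296]
    - [0.344, -0.445, 0.013, 0, -0.001, 0.296]

```text
t: 36.97
position: [615.7, -246.2, 59.1]
tcp_rot: [-0.126, 0.992, 0.0, -0.001]
contact_force: [1.0, -0.3, 0.9]
grip_width: 59.9
grasp_force: 0.0
```

carry_out:
  increments:
    - [0.011, -0.297, 0.006, 0, 0, 0.156]
    - [0.011, -0.297, 0.006, 0, 0, 0.156]
    - [0.011, -0.297, 0.1, 0, 0, 0.156]
    - [0.011, -0.297, 0.17, 0, 0, 0.156]
    - [0.011, -0.297, 0.17, 0, 0, 0.156]

```text
t: 37.38
position: [628.7, -313.9, 12.4]
tcp_rot: [0.033, 0.999, 0.002, -0.005]
contact_force: [-1.2, -0.2, -1.1]
grip_width: 60.0
grasp_force: 0.0
```

carry_out:
  increments:
    - [0, 0, 0, 0, 0, 0]
    - [0, 0, 0, 0, 0, 0]
    - [0, 0, 0, 0, 0, 0]
    - [0, 0, 0, 0, 0, 0]
    - [0, 0, 0, 0, 0, 0]

```text
t: 37.8
position: [634.1, -314.6, 21.0]
tcp_rot: [0.032, 1.0, -0.0, 0.001]
contact_force: [-0.9, -0.9, -0.2]
grip_width: 60.0
grasp_force: 0.0
```

```bash
python3 - <<'E'
from h import *
st()
plan([(632.5,-315,-33,-183.7),(632.5,-315,45,-183.7),(557.3,79.7,40,-94)])
E
```

```text
{'t': 37.8, 'position': [634.13, -314.6, 21.03], 'contact_force': [-0.92, -0.88, -0.22], 'grip_width': 59.95, 'grasp_force': 0.0, 'joints': [-0.23, 0.66, 0.03, 0.0, -0.94, -1.4]} psi 176.4
0 [0.007, -0.002, 0.216, -0.0, 0.001, 0.001]
1 [-0.0, -0.0, -0.312, -0.0, 0.0, -0.0]
2 [0.159, 0.615, 0.007, -0.0, 0.0, -0.296]
2 [-0.228, 0.594, 0.008, -0.0, -0.0, -0.296]
2 [-0.28, 0.185, 0.004, -0.0, -0.0, -0.156]
```

carry_out:
  increments:
    - [0.007, -0.002, 0.08, 0, 0.001, 0]
    - [0.007, -0.002, 0.16, 0, 0.001, 0]
    - [0.007, -0.002, 0.216, 0, 0.001, 0]
    - [0.007, -0.002, 0.216, 0, 0.001, 0]
    - [0.007, -0.002, 0.216, 0, 0.001, 0]

```text
t: 38.22
position: [631.5, -315.1, -34.3]
tcp_rot: [0.032, 0.999, -0.0, -0.001]
contact_force: [-1.1, 0.3, 0.8]
grip_width: 59.7
grasp_force: 0.0
```

carry_out:
  increments:
    - [0, 0, 0, 0, 0, 0]
    - [0, 0, 0, 0, 0, 0]
    - [0, 0, 0, 0, 0, 0]
    - [0, 0, 0, 0, 0, 0]
    - [0, 0, 0, 0, 0, 0]
  fingers: 1

```text
t: 38.63
position: [633.0, -315.6, -32.3]
tcp_rot: [0.032, 0.999, -0.001, 0.001]
contact_force: [0.3, 0.7, 6.0]
grip_width: 26.7
grasp_force: 62.6
```

carry_out:
  increments:
    - [0, 0, -0.06, 0, 0, 0]
    - [0, 0, -0.16, 0, 0, 0]
    - [0, 0, -0.26, 0, 0, 0]
    - [0, 0, -0.312, 0, 0, 0]
    - [0, 0, -0.312, 0, 0, 0]

```text
t: 39.05
position: [634.1, -316.0, 47.7]
tcp_rot: [0.032, 0.999, -0.001, 0.003]
contact_force: [0.1, 0.7, -0.8]
grip_width: 26.7
grasp_force: 61.9
```

carry_out:
  increments:
    - [0.159, 0.615, 0.007, 0, 0, -0.296]
    - [0.159, 0.615, 0.007, 0, 0, -0.296]
    - [0.159, 0.615, 0.007, 0, 0, -0.296]
    - [0.159, 0.615, 0.007, 0, 0, -0.296]
    - [0.159, 0.615, 0.007, 0, 0, -0.296]

```text
t: 39.47
position: [599.1, -153.8, 40.2]
tcp_rot: [-0.28, 0.96, 0.002, -0.003]
contact_force: [-0.6, 0.0, -0.5]
grip_width: 26.4
grasp_force: 61.8
```

carry_out:
  increments:
    - [-0.228, 0.594, 0.008, 0, 0, -0.296]
    - [-0.228, 0.594, 0.008, 0, 0, -0.296]
    - [-0.228, 0.594, 0.008, 0, 0, -0.296]
    - [-0.228, 0.594, 0.008, 0, 0, -0.296]
    - [-0.228, 0.594, 0.008, 0, 0, -0.296]

```text
t: 39.88
position: [569.7, 1.8, 38.5]
tcp_rot: [-0.559, 0.829, 0.001, -0.002]
contact_force: [-0.1, -0.7, -0.0]
grip_width: 26.6
grasp_force: 61.8
```

carry_out:
  increments:
    - [-0.28, 0.185, 0.004, 0, 0, -0.156]
    - [-0.28, 0.185, 0.004, 0, 0, -0.156]
    - [-0.28, 0.185, 0.004, 0, 0, -0.156]
    - [-0.28, 0.185, 0.004, 0, 0, -0.156]
    - [-0.28, 0.185, 0.004, 0, 0, -0.156]

```text
t: 40.3
position: [555.0, 79.3, 37.8]
tcp_rot: [-0.682, 0.731, 0.001, -0.002]
contact_force: [-0.6, -0.2, -0.1]
grip_width: 26.6
grasp_force: 61.8
```

carry_out:
  increments:
    - [0, 0, 0.05, 0, 0, 0]
    - [0, 0, 0.1, 0, 0, 0]
    - [0, 0, 0.12, 0, 0, 0]
    - [0, 0, 0.12, 0, 0, 0]
    - [0, 0, 0.12, 0, 0, 0]

```text
t: 40.72
position: [556.1, 78.4, 8.7]
tcp_rot: [-0.682, 0.731, 0.0, -0.001]
contact_force: [0.1, -0.6, 0.3]
grip_width: 26.6
grasp_force: 61.9
```

```bash
python3 - <<'E'
from h import *
st()
plan([(557.3,79.7,-11.8,-94)])
E
```

```text
{'t': 40.72, 'position': [556.05, 78.39, 8.69], 'contact_force': [0.1, -0.56, 0.29], 'grip_width': 26.58, 'grasp_force': 61.86, 'joints': [0.43, 0.48, -0.37, -0.0, -0.73, -0.5]} psi 266.0
0 [-0.006, -0.005, 0.082, 0.001, -0.0, -0.0]
```

carry_out:
  increments:
    - [-0.004, -0.004, 0, 0, 0, 0]
    - [-0.004, -0.004, 0.02, 0, 0, 0]
    - [-0.004, -0.004, 0.05, 0, 0, 0]
    - [-0.004, -0.004, 0.082, 0, 0, 0]
    - [-0.004, -0.004, 0.082, 0, 0, 0]

```text
t: 41.13
position: [557.2, 80.4, -12.2]
tcp_rot: [-0.683, 0.731, 0.0, -0.001]
contact_force: [0.4, -0.1, -1.5]
grip_width: 26.7
grasp_force: 61.9
```

carry_out:
  increments:
    - [0, 0, 0, 0, 0, 0]
    - [0, 0, 0, 0, 0, 0]
    - [0, 0, 0, 0, 0, 0]
    - [0, 0, 0, 0, 0, 0]
    - [0, 0, 0, 0, 0, 0]
  fingers: 0.4

```text
t: 41.55
position: [557.1, 80.3, -11.5]
tcp_rot: [-0.683, 0.731, 0.0, -0.0]
contact_force: [-0.3, 0.8, 0.7]
grip_width: 51.5
grasp_force: 0.0
```

carry_out:
  increments:
    - [0, 0, -0.1, 0, 0, 0]
    - [0, 0, -0.25, 0, 0, 0]
    - [0, 0, -0.4, 0, 0, 0]
    - [0, 0, -0.5, 0, 0, 0]
    - [0, 0, -0.5, 0, 0, 0]

```text
t: 41.97
position: [561.5, 81.6, 120.3]
tcp_rot: [-0.683, 0.73, -0.003, 0.005]
contact_force: [0.5, 0.3, -0.4]
grip_width: 51.5
grasp_force: 0.0
```

carry_out:
  increments:
    - [-0.04, -0.72, 0, 0, 0, 0]
    - [-0.04, -0.72, 0, 0, 0, 0]
    - [-0.04, -0.72, 0, 0, 0, 0]
    - [-0.04, -0.72, 0, 0, 0, 0]
    - [-0.04, -0.72, 0, 0, 0, 0]

```text
t: 42.38
position: [741.5, 77.4, 110.9]
tcp_rot: [-0.682, 0.731, -0.0, -0.0]
contact_force: [-0.1, 1.3, -0.7]
grip_width: 51.4
grasp_force: 0.0
```

```bash
python3 - <<'E'
from h import *
st()
C=[(543.4,-112),(547,-63.9),(550.4,-16.2),(554,31.8),(557.1,79.6)]
o=[]
for n in('top','side'):
    c=cap(n)
    for r in rects(c,(60,60,25),(95,255,255),45.5,12): print(n,np.round(r[0],1),np.round(r[1:4],1))
    for r in rects(c,(0,150,60),(8,255,255),76,30,400):print('red',np.round(r[0],1),np.round(r[4],1))
    u,v=proj(c,(545,70,60)).astype(int)
    a=c['color'][v-50:v+62,u-75:u+75,::-1] if n=='top' else c['color'][v-60:v+55,u-75:u+45,::-1]
    o.append(cv2.convertScaleAbs(cv2.resize(a,(800,297) if 0 else (400,300) if n=='top' else (380,300),interpolation=cv2.INTER_CUBIC),alpha=1.7))
cv2.imwrite('pics/b.png',np.hstack(o))
E
```

```text
{'t': 42.38, 'position': [741.52, 77.4, 110.87], 'contact_force': [-0.13, 1.33, -0.71], 'grip_width': 51.4, 'grasp_force': 0.0, 'joints': [0.32, 0.65, 0.25, 0.0, -1.17, -0.39]} psi 266.0
top [ 543.9 -112. ] [30.5 19.3 88.9]
top [547.1 -63.5] [29.7 20.8 88.9]
top [550.7 -16. ] [29.7 21.6 88.9]
top [554.5  31.8] [30.1 21.2 86.1]
top [557.   81.6] [30.5 20.1 88.9]
side [ 542.6 -112.2] [31.  21.4 86.5]
side [546.  -64.1] [31.2 21.  87.9]
side [549.4 -16.3] [31.5 21.5 83.7]
side [553.6  31.9] [31.4 20.2 88.4]
side [556.4  80.7] [30.7 21.  88.3]
red [424.6 288.2] [242.9 137.9]
```

View pics/b.png

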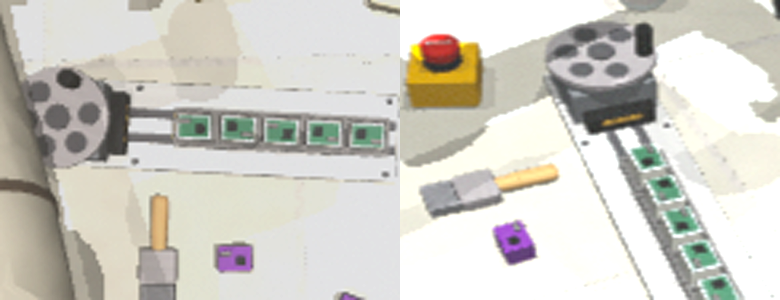

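All five modules sit flat in the bays (both views agree at z = 45.5 within ~1 mm), and the red head reads lower than before (row 137.9 vs 135.3), so it is down. Now the crank.

```bash
python3 - <<'E'
from h import *
plan([(604.5,204.5,105,-90),(604.5,204.5,47,-90)])
E
```

```text
0 [-0.469, 0.572, 0.023, 0.002, -0.0, -0.033]
1 [-0.0, -0.0, 0.232, -0.0, -0.0, -0.0]
```

carry_out:
  increments:
    - [-0.469, 0.572, 0.023, 0, 0, -0.033]
    - [-0.469, 0.572, 0.023, 0, 0, -0.033]
    - [-0.469, 0.572, 0.023, 0, 0, -0.033]
    - [-0.469, 0.572, 0.023, 0, 0, -0.033]
    - [-0.469, 0.572, 0.023, 0, 0, -0.033]

```text
t: 42.9
position: [597.9, 206.8, 107.8]
tcp_rot: [0.709, -0.706, -0.001, 0.001]
contact_force: [-0.7, -0.1, 1.3]
grip_width: 51.0
grasp_force: 0.0
```

carry_out:
  increments:
    - [0, 0, 0, 0, 0, 0]
    - [0, 0, 0, 0, 0, 0]
    - [0, 0, 0, 0, 0, 0]
    - [0, 0, 0, 0, 0, 0]
    - [0, 0, 0, 0, 0, 0]

```text
t: 43.32
position: [603.4, 203.7, 107.5]
tcp_rot: [-0.707, 0.707, 0.0, -0.001]
contact_force: [0.7, 1.1, 0.1]
grip_width: 51.0
grasp_force: 0.0
```

```bash
python3 - <<'E'
from h import *
st()
plan([(604.5,204.5,47,-90)])
c=cap('side');u,v=proj(c,(604,204,119)).astype(int)
a=c['color'][v-50:v+40,u-50:u+50,::-1]
cv2.imwrite('pics/k.png',cv2.convertScaleAbs(cv2.resize(a,None,fx=5,fy=5,interpolation=cv2.INTER_CUBIC),alpha=1.8));
E
```

```text
{'t': 43.32, 'position': [603.39, 203.74, 107.51], 'contact_force': [0.66, 1.1, 0.13], 'grip_width': 51.05, 'grasp_force': 0.0, 'joints': [0.58, 0.47, -0.07, -0.0, -1.03, -0.58]} psi 270.0
0 [-0.003, -0.005, 0.242, 0.001, -0.0, -0.0]
```

View pics/k.png

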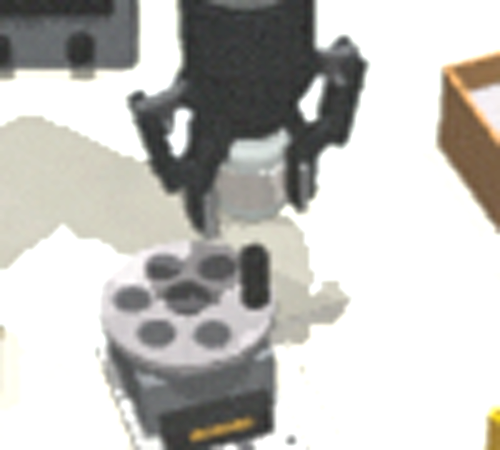

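The open fingers straddle the handle (handle at crop x≈255, fingers at 205 and 300). Descend and close.

carry_out:
  increments:
    - [-0.003, -0.005, 0.08, 0, 0, 0]
    - [-0.003, -0.005, 0.16, 0, 0, 0]
    - [-0.003, -0.005, 0.24, 0, 0, 0]
    - [-0.003, -0.005, 0.24, 0, 0, 0]
    - [-0.003, -0.005, 0.24, 0, 0, 0]

```text
t: 43.78
position: [603.8, 204.5, 46.6]
tcp_rot: [0.707, -0.707, -0.001, 0.002]
contact_force: [0.2, 0.3, 0.1]
grip_width: 51.1
grasp_force: 0.0
```

carry_out:
  increments:
    - [0, 0, 0, 0, 0, 0]
    - [0, 0, 0, 0, 0, 0]
    - [0, 0, 0, 0, 0, 0]
    - [0, 0, 0, 0, 0, 0]
    - [0, 0, 0, 0, 0, 0]
  fingers: 1

```text
t: 44.2
position: [606.0, 206.1, 49.6]
tcp_rot: [0.708, -0.707, 0.001, -0.002]
contact_force: [3.1, -0.5, 3.4]
grip_width: 16.2
grasp_force: 58.5
```

```bash
cat > circ.py <<'E'
from h import *
st()
H=np.array([568.0,224.6]);s=arm.get_state();p=np.array(s['position'])[:2];R=Ro.from_quat(s['tcp_rot'])
d=p-H;print('r',np.hypot(*d),'ang',np.degrees(np.arctan2(d[1],d[0])))
a0=np.degrees(np.arctan2(d[1],d[0]));P=lambda a:41.9*np.array([np.cos(np.radians(a)),np.sin(np.radians(a))])
for k in range(3):
    b=a0-120*k
    print([np.round(R.inv().apply(np.r_[P(b-24*i)-P(b),0])[:2]/250,3).tolist() for i in range(1,6)])
E
python3 circ.py
```

```text
{'t': 44.2, 'position': [606.0, 206.05, 49.59], 'contact_force': [3.07, -0.51, 3.42], 'grip_width': 16.15, 'grasp_force': 58.55, 'joints': [0.58, 0.53, -0.13, 0.0, -0.9, -0.58]} psi -89.9
r 42.28476644696774 ang -26.01390356317388
[[0.055, 0.043], [0.087, 0.105], [0.092, 0.174], [0.068, 0.24], [0.02, 0.29]]
[[-0.065, 0.026], [-0.134, 0.023], [-0.197, -0.007], [-0.242, -0.061], [-0.261, -0.128]]
[[0.01, -0.069], [0.047, -0.128], [0.105, -0.167], [0.173, -0.179], [0.241, -0.162]]
```

carry_out:
  increments:
    - [0.055, 0.043, 0, 0, 0, 0]
    - [0.087, 0.105, 0, 0, 0, 0]
    - [0.092, 0.174, 0, 0, 0, 0]
    - [0.068, 0.24, 0, 0, 0, 0]
    - [0.02, 0.29, 0, 0, 0, 0]

```text
t: 44.62
position: [532.8, 200.8, 49.6]
tcp_rot: [-0.707, 0.707, -0.0, 0.002]
contact_force: [7.8, 2.1, -2.3]
grip_width: 16.2
grasp_force: 59.2
```

carry_out:
  increments:
    - [-0.065, 0.026, 0, 0, 0, 0]
    - [-0.134, 0.023, 0, 0, 0, 0]
    - [-0.197, -0.007, 0, 0, 0, 0]
    - [-0.242, -0.061, 0, 0, 0, 0]
    - [-0.261, -0.128, 0, 0, 0, 0]

```text
t: 45.03
position: [563.4, 265.7, 49.5]
tcp_rot: [0.708, -0.706, 0.0, 0.002]
contact_force: [-0.6, -8.7, 9.4]
grip_width: 16.3
grasp_force: 60.9
```

carry_out:
  increments:
    - [0.01, -0.069, 0, 0, 0, 0]
    - [0.047, -0.128, 0, 0, 0, 0]
    - [0.105, -0.167, 0, 0, 0, 0]
    - [0.173, -0.179, 0, 0, 0, 0]
    - [0.241, -0.162, 0, 0, 0, 0]

```text
t: 45.45
position: [606.6, 206.8, 49.5]
tcp_rot: [0.708, -0.706, 0.0, -0.002]
contact_force: [-3.9, 5.1, 8.8]
grip_width: 16.0
grasp_force: 61.1
```

```bash
python3 - <<'E'
from h import *
st()
for n in('top','side'):
    for r in rects(cap(n),(60,60,25),(95,255,255),45.5,12): print(n,np.round(r[0],1))
E
```

```text
{'t': 45.45, 'position': [606.57, 206.83, 49.54], 'contact_force': [-3.93, 5.12, 8.75], 'grip_width': 16.04, 'grasp_force': 61.1, 'joints': [0.58, 0.53, -0.13, -0.0, -0.9, -0.58]} psi -89.9
top [544.6 -99.6]
top [548.5 -51.6]
top [551.3  -4.4]
top [555.2  44.1]
top [558.4  93.5]
side [ 543.5 -100.4]
side [546.8 -51.6]
side [550.3  -3.9]
side [553.9  43.7]
side [557.1  92.8]
```

One turn moved the carriage 12 mm with low forces. Two more full turns.

carry_out:
  increments:
    - [0.055, 0.043, 0, 0, 0, 0]
    - [0.087, 0.105, 0, 0, 0, 0]
    - [0.092, 0.174, 0, 0, 0, 0]
    - [0.068, 0.24, 0, 0, 0, 0]
    - [0.02, 0.29, 0, 0, 0, 0]

```text
t: 45.97
position: [532.8, 200.8, 49.6]
tcp_rot: [-0.707, 0.707, -0.0, 0.002]
contact_force: [9.0, 2.6, -1.6]
grip_width: 16.2
grasp_force: 60.0
```

carry_out:
  increments:
    - [-0.065, 0.026, 0, 0, 0, 0]
    - [-0.134, 0.023, 0, 0, 0, 0]
    - [-0.197, -0.007, 0, 0, 0, 0]
    - [-0.242, -0.061, 0, 0, 0, 0]
    - [-0.261, -0.128, 0, 0, 0, 0]

```text
t: 46.38
position: [563.5, 265.8, 49.5]
tcp_rot: [0.708, -0.706, 0.0, 0.002]
contact_force: [-0.9, -9.7, 9.3]
grip_width: 16.5
grasp_force: 61.2
```

carry_out:
  increments:
    - [0.01, -0.069, 0, 0, 0, 0]
    - [0.047, -0.128, 0, 0, 0, 0]
    - [0.105, -0.167, 0, 0, 0, 0]
    - [0.173, -0.179, 0, 0, 0, 0]
    - [0.241, -0.162, 0, 0, 0, 0]

```text
t: 46.8
position: [606.6, 206.9, 49.6]
tcp_rot: [0.708, -0.706, 0.0, -0.002]
contact_force: [-3.6, 4.6, 9.2]
grip_width: 16.2
grasp_force: 61.4
```

carry_out:
  increments:
    - [0.055, 0.043, 0, 0, 0, 0]
    - [0.087, 0.105, 0, 0, 0, 0]
    - [0.092, 0.174, 0, 0, 0, 0]
    - [0.068, 0.24, 0, 0, 0, 0]
    - [0.02, 0.29, 0, 0, 0, 0]

```text
t: 47.22
position: [532.7, 200.8, 49.6]
tcp_rot: [-0.707, 0.707, -0.0, 0.002]
contact_force: [6.3, 2.0, -0.7]
grip_width: 16.0
grasp_force: 60.3
```

carry_out:
  increments:
    - [-0.065, 0.026, 0, 0, 0, 0]
    - [-0.134, 0.023, 0, 0, 0, 0]
    - [-0.197, -0.007, 0, 0, 0, 0]
    - [-0.242, -0.061, 0, 0, 0, 0]
    - [-0.261, -0.128, 0, 0, 0, 0]

```text
t: 47.63
position: [563.6, 265.7, 49.5]
tcp_rot: [0.708, -0.706, 0.0, 0.002]
contact_force: [-0.6, -8.7, 10.8]
grip_width: 16.4
grasp_force: 61.3
```

carry_out:
  increments:
    - [0.01, -0.069, 0, 0, 0, 0]
    - [0.047, -0.128, 0, 0, 0, 0]
    - [0.105, -0.167, 0, 0, 0, 0]
    - [0.173, -0.179, 0, 0, 0, 0]
    - [0.241, -0.162, 0, 0, 0, 0]

```text
t: 48.05
position: [606.7, 207.1, 49.5]
tcp_rot: [0.708, -0.706, 0.0, -0.002]
contact_force: [-3.3, 4.8, 9.7]
grip_width: 16.5
grasp_force: 61.5
```

```bash
python3 - <<'E'
from h import *
st()
for n in('top','side'):
    c=cap(n)
    for r in rects(c,(60,60,25),(95,255,255),45.5,12): print(n,np.round(r[0],1))
    # brightness along carriage line at z=26, from y=90 to 190
    g=cv2.cvtColor(c['color'],cv2.COLOR_RGB2GRAY)
    pts=[proj(c,(550.2+.0715*(y+16),y,26 if n=='top' else 26)) for y in range(120,190,3)]
    print([(y,int(cv2.getRectSubPix(g,(3,3),tuple(map(float,p))).mean())) for y,p in zip(range(120,190,3),pts)])
E
```

```text
{'t': 48.05, 'position': [606.66, 207.07, 49.53], 'contact_force': [-3.27, 4.81, 9.72], 'grip_width': 16.52, 'grasp_force': 61.51, 'joints': [0.58, 0.53, -0.13, -0.0, -0.9, -0.58]} psi -89.9
top [546.3 -75.7]
top [550.  -27.9]
top [552.8  20.3]
top [557.1  67.7]
top [559.6 117.2]
[(120, 66), (123, 75), (126, 77), (129, 77), (132, 79), (135, 87), (138, 96), (141, 108), (144, 118), (147, 128), (150, 131), (153, 124), (156, 101), (159, 71), (162, 47), (165, 39), (168, 39), (171, 38), (174, 38), (177, 44), (180, 60), (183, 79), (186, 92), (189, 95)]
side [545. -76.]
side [548.4 -28.1]
side [551.9  19.9]
side [556.1  67.4]
side [559.  118.1]
[(120, 88), (123, 65), (126, 56), (129, 56), (132, 65), (135, 75), (138, 82), (141, 87), (144, 89), (147, 86), (150, 79), (153, 72), (156, 67), (159, 63), (162, 61), (165, 54), (168, 46), (171, 38), (174, 37), (177, 37), (180, 39), (183, 42), (186, 46), (189, 49)]
```

Carriage end is at y≈141.6; the block face shows at y≈155–158, so ~14 mm remain. One more full turn, then fine steps.

carry_out:
  increments:
    - [0.055, 0.043, 0, 0, 0, 0]
    - [0.087, 0.105, 0, 0, 0, 0]
    - [0.092, 0.174, 0, 0, 0, 0]
    - [0.068, 0.24, 0, 0, 0, 0]
    - [0.02, 0.29, 0, 0, 0, 0]

```text
t: 48.57
position: [532.7, 200.8, 49.6]
tcp_rot: [0.707, -0.707, 0.0, -0.002]
contact_force: [7.9, 1.5, 0.0]
grip_width: 16.3
grasp_force: 60.5
```

carry_out:
  increments:
    - [-0.065, 0.026, 0, 0, 0, 0]
    - [-0.134, 0.023, 0, 0, 0, 0]
    - [-0.197, -0.007, 0, 0, 0, 0]
    - [-0.242, -0.061, 0, 0, 0, 0]
    - [-0.261, -0.128, 0, 0, 0, 0]

```text
t: 48.98
position: [563.7, 265.8, 49.5]
tcp_rot: [0.708, -0.706, 0.0, 0.002]
contact_force: [-0.5, -10.3, 11.5]
grip_width: 15.9
grasp_force: 61.5
```

```bash
python3 - <<'E'
from h import *
st()
for n in('top','side'):
    c=cap(n)
    r=sorted([r[0] for r in rects(c,(60,60,25),(95,255,255),45.5,12)],key=lambda q:q[1]);print(n,np.round(r,1).tolist())
    g=cv2.cvtColor(c['color'],cv2.COLOR_RGB2GRAY);Y=range(135,180,2)
    pts=[proj(c,(550.2+.0715*(y+16),y,26)) for y in Y]
    print([(y,int(cv2.getRectSubPix(g,(1,1),tuple(map(float,p))).mean())) for y,p in zip(Y,pts)])
c=cap('top');u,v=proj(c,(560,150,30)).astype(int)
a=c['color'][v-20:v+20,u-35:u+35,::-1];A=cv2.convertScaleAbs(cv2.resize(a,(700,400),interpolation=cv2.INTER_CUBIC),alpha=1.8)
cv2.imwrite('pics/d.png',A)
E
```

```text
{'t': 48.98, 'position': [563.67, 265.8, 49.47], 'contact_force': [-0.55, -10.29, 11.48], 'grip_width': 15.86, 'grasp_force': 61.48, 'joints': [0.7, 0.51, -0.17, 0.0, -0.89, -0.7]} psi -89.8
top [[547.0, -67.5999984741211], [550.5, -19.399999618530273], [553.7999877929688, 28.299999237060547], [558.0, 75.69999694824219], [560.0999755859375, 125.80000305175781]]
[(135, 78), (137, 78), (139, 78), (141, 79), (143, 82), (145, 87), (147, 80), (149, 87), (151, 110), (153, 122), (155, 118), (157, 93), (159, 61), (161, 42), (163, 38), (165, 41), (167, 42), (169, 41), (171, 41), (173, 40), (175, 39), (177, 42), (179, 52)]
side [[545.7000122070312, -68.0999984741211], [549.2999877929688, -19.899999618530273], [552.2000122070312, 27.799999237060547], [556.5999755859375, 75.69999694824219], [559.5, 125.19999694824219]]
[(135, 41), (137, 43), (139, 51), (141, 62), (143, 76), (145, 85), (147, 85), (149, 85), (151, 86), (153, 88), (155, 97), (157, 110), (159, 110), (161, 93), (163, 76), (165, 58), (167, 42), (169, 40), (171, 38), (173, 39), (175, 40), (177, 39), (179, 38)]
```

View pics/d.png

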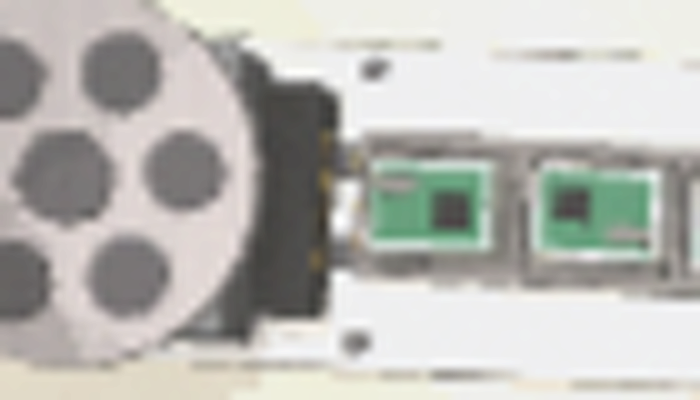

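The gap between carriage and block is about 2.5 px, roughly 7 mm. One more third of a turn, then 40° calls.

carry_out:
  increments:
    - [0.01, -0.069, 0, 0, 0, 0]
    - [0.047, -0.128, 0, 0, 0, 0]
    - [0.105, -0.167, 0, 0, 0, 0]
    - [0.173, -0.179, 0, 0, 0, 0]
    - [0.241, -0.162, 0, 0, 0, 0]

```text
t: 49.55
position: [606.8, 207.3, 49.5]
tcp_rot: [0.708, -0.706, 0.0, -0.002]
contact_force: [-3.4, 4.3, 9.9]
grip_width: 16.3
grasp_force: 61.8
```

```bash
python3 - <<'E'
from h import *
st()
a0=-26.0;R=Ro.from_quat(arm.get_state()['tcp_rot']);P=lambda a:41.9*np.array([np.cos(np.radians(a)),np.sin(np.radians(a))])
for k in range(7):
    b=a0-40*k
    print(k,[np.round(R.inv().apply(np.r_[P(b-8*i)-P(b),0])[:2]/250,3).tolist() for i in range(1,6)])
E
```

```text
{'t': 49.55, 'position': [606.77, 207.29, 49.52], 'contact_force': [-3.42, 4.28, 9.85], 'grip_width': 16.33, 'grasp_force': 61.75, 'joints': [0.58, 0.53, -0.13, -0.0, -0.9, -0.58]} psi -89.9
0 [[0.02, 0.012], [0.039, 0.026], [0.055, 0.043], [0.069, 0.062], [0.079, 0.083]]
1 [[0.008, 0.022], [0.013, 0.045], [0.014, 0.068], [0.013, 0.092], [0.008, 0.114]]
2 [[-0.008, 0.022], [-0.019, 0.043], [-0.033, 0.061], [-0.049, 0.078], [-0.068, 0.093]]
3 [[-0.02, 0.012], [-0.042, 0.02], [-0.065, 0.026], [-0.088, 0.028], [-0.111, 0.028]]
4 [[-0.023, -0.004], [-0.045, -0.011], [-0.066, -0.022], [-0.086, -0.035], [-0.103, -0.05]]
5 [[-0.015, -0.018], [-0.027, -0.038], [-0.037, -0.059], [-0.043, -0.082], [-0.046, -0.105]]
6 [[0.0, -0.023], [0.003, -0.047], [0.01, -0.069], [0.019, -0.09], [0.032, -0.11]]
```

carry_out:
  increments:
    - [0.02, 0.012, 0, 0, 0, 0]
    - [0.039, 0.026, 0, 0, 0, 0]
    - [0.055, 0.043, 0, 0, 0, 0]
    - [0.069, 0.062, 0, 0, 0, 0]
    - [0.079, 0.083, 0, 0, 0, 0]

```text
t: 49.97
position: [585.7, 185.9, 49.6]
tcp_rot: [0.708, -0.706, 0.001, -0.001]
contact_force: [3.6, -4.2, 6.2]
grip_width: 16.0
grasp_force: 61.2
```

```bash
cat > gap.py <<'E'
from h import *
st()
ys=[]
for n in('top','side'):
    r=sorted([q[0] for q in rects(cap(n),(60,60,25),(95,255,255),45.5,12)],key=lambda q:q[1]);ys.append([round(float(q[1]),1) for q in r])
ref=np.array([[-112,-63.5,-16,31.8,81.6],[-112.2,-64.1,-16.3,31.9,80.7]])
print(ys,'travel',np.round((np.array(ys)-ref).mean(1),1) if all(len(y)==5 for y in ys) else '')
E
python3 gap.py
```

```text
{'t': 49.97, 'position': [585.7, 185.86, 49.59], 'contact_force': [3.59, -4.18, 6.17], 'grip_width': 16.04, 'grasp_force': 61.16, 'joints': [0.57, 0.5, -0.2, 0.0, -0.87, -0.57]} psi -89.9
[[-62.3, -14.1, 33.7, 81.6, 130.2], [-63.2, -14.7, 33.4, 81.2, 130.8]] travel [49.4 49.5]
```

carry_out:
  increments:
    - [0.008, 0.022, 0, 0, 0, 0]
    - [0.013, 0.045, 0, 0, 0, 0]
    - [0.014, 0.068, 0, 0, 0, 0]
    - [0.013, 0.092, 0, 0, 0, 0]
    - [0.008, 0.114, 0, 0, 0, 0]

```text
t: 50.48
position: [555.8, 183.6, 49.5]
tcp_rot: [0.708, -0.707, 0.0, 0.0]
contact_force: [0.8, -2.7, 8.7]
grip_width: 16.1
grasp_force: 61.3
```

carry_out:
  increments:
    - [-0.008, 0.022, 0, 0, 0, 0]
    - [-0.019, 0.043, 0, 0, 0, 0]
    - [-0.033, 0.061, 0, 0, 0, 0]
    - [-0.049, 0.078, 0, 0, 0, 0]
    - [-0.068, 0.093, 0, 0, 0, 0]

```text
t: 50.9
position: [532.4, 201.4, 49.5]
tcp_rot: [0.708, -0.707, 0.0, 0.0]
contact_force: [1.6, -0.8, 7.4]
grip_width: 16.1
grasp_force: 61.4
```

```bash
python3 gap.py
```

```text
{'t': 50.9, 'position': [532.39, 201.36, 49.52], 'contact_force': [1.63, -0.77, 7.4], 'grip_width': 16.1, 'grasp_force': 61.41, 'joints': [0.65, 0.43, -0.31, 0.0, -0.82, -0.64]} psi -89.9
[[-59.8, -11.6, 36.5, 84.5, 133.2], [-60.2, -11.9, 36.0, 83.7, 133.7]] travel [52.2 52.3]
```

carry_out:
  increments:
    - [-0.015, 0.008, 0, 0, 0, 0]
    - [-0.031, 0.016, 0, 0, 0, 0]
    - [-0.031, 0.016, 0, 0, 0, 0]
    - [-0.031, 0.016, 0, 0, 0, 0]
    - [-0.031, 0.016, 0, 0, 0, 0]

```text
t: 51.42
position: [528.3, 210.0, 49.5]
tcp_rot: [0.708, -0.706, -0.0, -0.0]
contact_force: [-2.0, 0.2, 9.8]
grip_width: 16.1
grasp_force: 61.5
```

carry_out:
  increments:
    - [-0.017, 0.005, 0, 0, 0, 0]
    - [-0.034, 0.01, 0, 0, 0, 0]
    - [-0.034, 0.01, 0, 0, 0, 0]
    - [-0.034, 0.01, 0, 0, 0, 0]
    - [-0.034, 0.01, 0, 0, 0, 0]

```text
t: 51.83
position: [526.3, 218.8, 49.5]
tcp_rot: [0.708, -0.706, -0.0, -0.001]
contact_force: [-0.5, 1.3, 8.3]
grip_width: 16.5
grasp_force: 61.4
```

carry_out:
  increments:
    - [-0.017, 0.001, 0, 0, 0, 0]
    - [-0.035, 0.002, 0, 0, 0, 0]
    - [-0.035, 0.002, 0, 0, 0, 0]
    - [-0.035, 0.002, 0, 0, 0, 0]
    - [-0.035, 0.002, 0, 0, 0, 0]

```text
t: 52.25
position: [526.1, 227.7, 49.5]
tcp_rot: [0.708, -0.706, -0.0, -0.001]
contact_force: [0.8, 1.6, 7.1]
grip_width: 16.2
grasp_force: 61.3
```

carry_out:
  increments:
    - [-0.017, -0.002, 0, 0, 0, 0]
    - [-0.035, -0.005, 0, 0, 0, 0]
    - [-0.035, -0.005, 0, 0, 0, 0]
    - [-0.035, -0.005, 0, 0, 0, 0]
    - [-0.035, -0.005, 0, 0, 0, 0]

```text
t: 52.67
position: [527.9, 236.4, 49.5]
tcp_rot: [0.708, -0.706, 0.0, -0.002]
contact_force: [2.7, -0.2, 6.4]
grip_width: 15.8
grasp_force: 61.3
```

```bash
python3 gap.py
```

```text
{'t': 52.67, 'position': [527.88, 236.44, 49.54], 'contact_force': [2.71, -0.17, 6.44], 'grip_width': 15.85, 'grasp_force': 61.29, 'joints': [0.7, 0.44, -0.29, -0.0, -0.83, -0.7]} psi -89.9
[[-57.9, -10.1, 37.3, 85.3, 135.1], [-58.4, -10.4, 37.4, 85.3, 135.2]] travel [53.6 53.8]
```

carry_out:
  increments:
    - [-0.016, -0.006, 0, 0, 0, 0]
    - [-0.033, -0.012, 0, 0, 0, 0]
    - [-0.033, -0.012, 0, 0, 0, 0]
    - [-0.033, -0.012, 0, 0, 0, 0]
    - [-0.033, -0.012, 0, 0, 0, 0]

```text
t: 53.18
position: [531.3, 244.4, 49.6]
tcp_rot: [0.708, -0.706, 0.0, -0.002]
contact_force: [3.9, -0.9, 5.7]
grip_width: 16.1
grasp_force: 61.2
```

carry_out:
  increments:
    - [-0.015, -0.009, 0, 0, 0, 0]
    - [-0.03, -0.019, 0, 0, 0, 0]
    - [-0.03, -0.019, 0, 0, 0, 0]
    - [-0.03, -0.019, 0, 0, 0, 0]
    - [-0.03, -0.019, 0, 0, 0, 0]

```text
t: 53.6
position: [532.9, 247.3, 49.4]
tcp_rot: [0.708, -0.707, 0.001, 0.004]
contact_force: [-0.3, -9.1, 12.9]
grip_width: 16.2
grasp_force: 62.1
```

The crank stopped short (moved 3 of 9 mm): the end stop. A small extra nudge to confirm.

carry_out:
  increments:
    - [-0.006, -0.004, 0, 0, 0, 0]
    - [-0.012, -0.008, 0, 0, 0, 0]
    - [-0.012, -0.008, 0, 0, 0, 0]
    - [-0.012, -0.008, 0, 0, 0, 0]
    - [-0.012, -0.008, 0, 0, 0, 0]

```text
t: 54.02
position: [532.7, 247.3, 49.4]
tcp_rot: [0.707, -0.707, 0.001, 0.007]
contact_force: [-4.6, -15.6, 16.5]
grip_width: 15.9
grasp_force: 62.5
```

```bash
python3 gap.py
```

```text
{'t': 54.02, 'position': [532.75, 247.25, 49.39], 'contact_force': [-4.55, -15.61, 16.47], 'grip_width': 15.92, 'grasp_force': 62.55, 'joints': [0.71, 0.46, -0.26, 0.0, -0.86, -0.71]} psi -90.0
[[-57.5, -9.7, 38.7, 86.7, 135.4], [-57.9, -9.6, 38.0, 85.8, 135.6]] travel [54.3 54.4]
```

Home confirmed: force rises with no motion, total travel 54.4 mm. Unload, release, lift.

carry_out:
  increments:
    - [0.013, 0.009, 0, 0, 0, 0]
    - [0.025, 0.017, 0, 0, 0, 0]
    - [0.025, 0.017, 0, 0, 0, 0]
    - [0.025, 0.017, 0, 0, 0, 0]
    - [0.025, 0.017, 0, 0, 0, 0]

```text
t: 54.53
position: [532.9, 247.2, 49.5]
tcp_rot: [0.708, -0.706, 0.0, -0.0]
contact_force: [2.3, -2.9, 7.5]
grip_width: 16.4
grasp_force: 61.4
```

carry_out:
  increments:
    - [0, 0, 0, 0, 0, 0]
    - [0, 0, 0, 0, 0, 0]
    - [0, 0, 0, 0, 0, 0]
    - [0, 0, 0, 0, 0, 0]
    - [0, 0, 0, 0, 0, 0]
  fingers: 0.4

```text
t: 54.95
position: [530.7, 247.0, 47.2]
tcp_rot: [0.708, -0.707, -0.001, 0.001]
contact_force: [-0.1, 0.5, -0.0]
grip_width: 51.3
grasp_force: 0.0
```

carry_out:
  increments:
    - [0, 0, -0.1, 0, 0, 0]
    - [0, 0, -0.2, 0, 0, 0]
    - [0, 0, -0.3, 0, 0, 0]
    - [0, 0, -0.3, 0, 0, 0]
    - [0, 0, -0.3, 0, 0, 0]

```text
t: 55.37
position: [531.9, 247.7, 124.3]
tcp_rot: [0.708, -0.707, -0.0, -0.001]
contact_force: [0.6, -0.2, -0.4]
grip_width: 51.4
grasp_force: 0.0
```

```bash
python3 gap.py; python3 - <<'E'
from h import *
plan([(428.3,302,115,-30)])
E
```

```text
{'t': 55.37, 'position': [531.86, 247.69, 124.29], 'contact_force': [0.55, -0.22, -0.44], 'grip_width': 51.41, 'grasp_force': 0.0, 'joints': [0.71, 0.37, -0.19, -0.0, -1.01, -0.71]} psi -89.9
[[-57.9, -9.3, 38.7, 86.6, 135.4], [-58.0, -9.5, 38.0, 85.7, 135.6]] travel [54.3 54.4]
0 [-0.131, 0.242, 0.017, 0.001, 0.0, -0.296]
0 [-0.171, 0.083, 0.011, 0.0, 0.0, -0.204]
```

carry_out:
  increments:
    - [-0.131, 0.242, 0.017, 0, 0, -0.296]
    - [-0.131, 0.242, 0.017, 0, 0, -0.296]
    - [-0.131, 0.242, 0.017, 0, 0, -0.296]
    - [-0.131, 0.242, 0.017, 0, 0, -0.296]
    - [-0.131, 0.242, 0.017, 0, 0, -0.296]
  fingers: 0.2

```text
t: 55.88
position: [469.4, 279.3, 117.1]
tcp_rot: [0.891, -0.454, -0.001, 0.002]
contact_force: [1.2, -0.6, 0.3]
grip_width: 68.0
grasp_force: 0.0
```

carry_out:
  increments:
    - [-0.171, 0.083, 0.011, 0, 0, -0.204]
    - [-0.171, 0.083, 0.011, 0, 0, -0.204]
    - [-0.171, 0.083, 0.011, 0, 0, -0.204]
    - [-0.171, 0.083, 0.011, 0, 0, -0.204]
    - [-0.171, 0.083, 0.011, 0, 0, -0.204]

```text
t: 56.3
position: [428.1, 301.8, 114.5]
tcp_rot: [0.966, -0.258, -0.001, 0.002]
contact_force: [-0.4, 0.7, 0.2]
grip_width: 68.6
grasp_force: 0.0
```

carry_out:
  increments:
    - [0, 0, 0.08, 0, 0, 0]
    - [0, 0, 0.16, 0, 0, 0]
    - [0, 0, 0.2, 0, 0, 0]
    - [0, 0, 0.2, 0, 0, 0]
    - [0, 0, 0.2, 0, 0, 0]

```text
t: 56.72
position: [428.9, 301.9, 65.3]
tcp_rot: [0.966, -0.259, -0.001, 0.001]
contact_force: [0.6, -0.4, 0.4]
grip_width: 68.5
grasp_force: 0.0
```

```bash
python3 - <<'E'
from h import *
st()
plan([(428.3,302,14,-30)])
E
```

```text
{'t': 56.72, 'position': [428.92, 301.89, 65.31], 'contact_force': [0.6, -0.37, 0.41], 'grip_width': 68.47, 'grasp_force': 0.0, 'joints': [0.92, 0.35, -0.4, -0.0, -0.82, 0.13]} psi -30.0
0 [-0.002, 0.0, 0.205, 0.001, 0.0, 0.0]
```

carry_out:
  increments:
    - [-0.002, 0, 0.06, 0, 0, 0]
    - [-0.002, 0, 0.12, 0, 0, 0]
    - [-0.002, 0, 0.17, 0, 0, 0]
    - [-0.002, 0, 0.205, 0, 0, 0]
    - [-0.002, 0, 0.205, 0, 0, 0]

```text
t: 57.13
position: [428.1, 302.1, 13.8]
tcp_rot: [0.966, -0.259, -0.001, 0.001]
contact_force: [-0.6, -0.3, -0.1]
grip_width: 67.8
grasp_force: 0.0
```

carry_out:
  increments:
    - [0, 0, 0, 0, 0, 0]
    - [0, 0, 0, 0, 0, 0]
    - [0, 0, 0, 0, 0, 0]
    - [0, 0, 0, 0, 0, 0]
    - [0, 0, 0, 0, 0, 0]
  fingers: 1

```text
t: 57.55
position: [429.6, 303.9, 16.2]
tcp_rot: [0.966, -0.258, 0.0, -0.002]
contact_force: [-0.1, 1.6, 5.8]
grip_width: 37.7
grasp_force: 60.2
```

```bash
python3 -c "
from h import *
st();print(arm.get_state()['moment'])"
```

```text
{'t': 57.55, 'position': [429.57, 303.92, 16.22], 'contact_force': [-0.09, 1.64, 5.76], 'grip_width': 37.74, 'grasp_force': 60.19, 'joints': [0.92, 0.42, -0.45, -0.0, -0.7, 0.13]} psi -29.9
[ 0.27591913  0.21461429 -0.02165482]
```

Gripped the head (38 mm reading, consistent with the −1.3 mm bias seen earlier). Twist clockwise (positive about tool z) with a 6 mm rise.

carry_out:
  increments:
    - [0, 0, -0.002, 0, 0, 0.04]
    - [0, 0, -0.004, 0, 0, 0.08]
    - [0, 0, -0.006, 0, 0, 0.12]
    - [0, 0, -0.008, 0, 0, 0.16]
    - [0, 0, -0.01, 0, 0, 0.2]

```text
t: 57.97
position: [429.1, 303.3, 18.8]
tcp_rot: [0.891, -0.455, -0.0, -0.001]
contact_force: [-2.5, -0.1, 9.5]
grip_width: 37.6
grasp_force: 60.5
```

carry_out:
  increments:
    - [0, 0, -0.002, 0, 0, 0.04]
    - [0, 0, -0.004, 0, 0, 0.08]
    - [0, 0, -0.006, 0, 0, 0.12]
    - [0, 0, -0.008, 0, 0, 0.16]
    - [0, 0, -0.01, 0, 0, 0.19]

```text
t: 58.38
position: [428.6, 303.1, 21.5]
tcp_rot: [0.783, -0.622, -0.0, -0.0]
contact_force: [-3.5, -0.3, 10.9]
grip_width: 37.8
grasp_force: 60.7
```

```bash
python3 -c "
from h import *
st();print(arm.get_state()['moment'])"
```

```text
{'t': 58.38, 'position': [428.57, 303.06, 21.55], 'contact_force': [-3.45, -0.32, 10.88], 'grip_width': 37.83, 'grasp_force': 60.72, 'joints': [0.92, 0.41, -0.45, -0.0, -0.71, -0.69]} psi -76.9
[0.01824403 1.29609979 0.21517395]
```

carry_out:
  increments:
    - [0, 0, -0.002, 0, 0, 0.02]
    - [0, 0, -0.004, 0, 0, 0.04]
    - [0, 0, -0.004, 0, 0, 0.06]
    - [0, 0, -0.004, 0, 0, 0.06]
    - [0, 0, -0.004, 0, 0, 0.06]

```text
t: 58.8
position: [428.4, 302.9, 22.1]
tcp_rot: [0.745, -0.667, 0.0, 0.0]
contact_force: [-3.9, 0.4, 7.7]
grip_width: 37.6
grasp_force: 60.6
```

```bash
python3 -c "
from h import *
st();print(arm.get_state()['moment'])"
```

```text
{'t': 58.8, 'position': [428.38, 302.9, 22.1], 'contact_force': [-3.86, 0.39, 7.72], 'grip_width': 37.63, 'grasp_force': 60.6, 'joints': [0.92, 0.41, -0.45, -0.0, -0.71, -0.81]} psi -83.6
[0.05530831 1.24989113 1.18186664]
```

Torque jumped from 0.2 to 1.2 N m, so the turn stop is reached. Release and retreat.

carry_out:
  increments:
    - [0, 0, 0, 0, 0, 0]
    - [0, 0, 0, 0, 0, 0]
    - [0, 0, 0, 0, 0, 0]
    - [0, 0, 0, 0, 0, 0]
    - [0, 0, 0, 0, 0, 0]
  fingers: 0.2

```text
t: 59.22
position: [428.5, 302.4, 20.5]
tcp_rot: [0.743, -0.669, -0.0, 0.001]
contact_force: [0.7, 0.8, -0.4]
grip_width: 68.7
grasp_force: 0.0
```

carry_out:
  increments:
    - [0, 0, -0.1, 0, 0, 0]
    - [0, 0, -0.2, 0, 0, 0]
    - [0, 0, -0.35, 0, 0, 0]
    - [0, 0, -0.5, 0, 0, 0]
    - [0, 0, -0.5, 0, 0, 0]

```text
t: 59.63
position: [432.7, 306.1, 153.6]
tcp_rot: [0.744, -0.668, 0.0, -0.007]
contact_force: [0.2, 0.8, 0.1]
grip_width: 68.3
grasp_force: 0.0
```

carry_out:
  increments:
    - [-0.7, 0.1, 0, 0, 0, 0]
    - [-0.7, 0.1, 0, 0, 0, 0]
    - [-0.7, 0.1, 0, 0, 0, 0]
    - [-0.7, 0.1, 0, 0, 0, 0]
    - [-0.7, 0.1, 0, 0, 0, 0]

```text
t: 60.05
position: [384.2, 479.1, 144.9]
tcp_rot: [0.745, -0.667, -0.001, -0.001]
contact_force: [0.8, 0.5, 0.3]
grip_width: 68.2
grasp_force: 0.0
```

```bash
python3 gap.py; python3 - <<'E'
from h import *
o=[]
for n in('side','top'):
    c=cap(n)
    for r in rects(c,(0,150,60),(8,255,255),78,30,400):print(n,'red',np.round(r[0],1),np.round(r[4],1))
    a=c['color'][100:330,190:420,::-1] if n=='side' else c['color'][80:310,180:410,::-1]
    o.append(cv2.convertScaleAbs(cv2.resize(a,(400,400),interpolation=cv2.INTER_CUBIC),alpha=1.6))
cv2.imwrite('pics/f.png',np.hstack(o))
E
```

```text
{'t': 60.05, 'position': [384.2, 479.07, 144.93], 'contact_force': [0.79, 0.46, 0.28], 'grip_width': 68.17, 'grasp_force': 0.0, 'joints': [1.16, 0.4, -0.09, -0.0, -1.08, -1.05]} psi -83.7
[[-57.5, -9.3, 38.3, 86.6, 135.4], [-57.9, -9.5, 38.0, 85.7, 135.7]] travel [54.3 54.4]
side red [426.6 297.4] [242.8 135.9]
top red [429.  303.7] [200.9 251.6]
```

View pics/f.png

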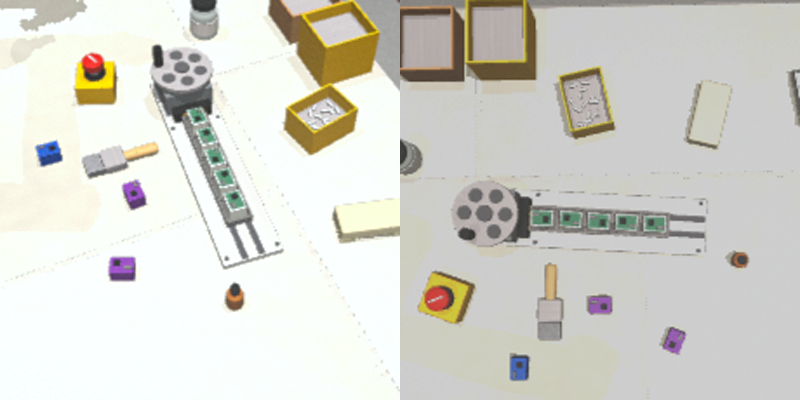

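The carriage touches the block with five modules board-up, the head is back out (side row 135.9, was 137.9 when pressed) with its mark turned, and bystanders are undisturbed. Handing in.

```bash
python3 -c "
from rig import arm
print(arm.hand_in())"
```

```text
the job is handed in; nothing more can be done
None
```

The job is done and handed in: the stop was pressed, all five modules are in bays, the carriage was wound home, and the stop was then twisted back out; no verdict came back.

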